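# Lay the reading scale to the cassette and hold up the tray

## Task

Lay the small metal reading scale on the tray with its graduated edge flush along the near long edge of the test cassette, ends even, and let go of it. Then take the tray by its handle, lift it straight up out of its levelling stand, level all the way so that the scale, cassette and cup keep their places, and hold it still about 10 cm above its seat for the second reader: keep it there for two seconds and finish while still holding it. Leave the other things on the table where they are.

Things in the scene. Friction and masses are not known exactly. Their poses are not given: they have to be found in the camera images.
- tray: grey plastic reading tray, 130 x 280 mm (its x, y), about 0.3 kg, loose, nested in the stand. Origin: centre of its underside; z up. Floor 4 mm thick, rim 10 mm high over the underside (4 mm thick) all round. Its far rim's inner face is at x = +61 mm. Cassette bay on the -y half, a 16 mm high ring that holds the specimen cup at y = +88 mm, carrying handle across the middle.
- tray_handle (a point): middle of the tray's black grip bar, 93 mm above the tray's underside on its centre. The bar runs along the tray's x: 98 long, 16 wide (along tray y), 22 mm tall (82 to 104 mm above the underside), open below, on two steel posts at x = +-38 mm. The loaded tray nearly balances here.
- stand: dark steel levelling stand fixed on the table, 150 x 300 mm (x, y), with screw feet and a round bubble vial on a tab at its -x edge. Origin: centre of its underside, at table height; axes parallel to the nested tray's. Its four corner lips rise 8 mm over the seat, with 1.5 mm play round the tray.
- stand_seat (a point): centre of the stand's top face, 18 mm above the table: the tray's underside centre lies here while the tray is nested; z up
- cassette: white flat test cassette, 31 x 100 x 5 mm (x, y, z), 15 g, lying loose on the tray floor a few mm (2 to 12) short of the far rim, slightly askew; it slides until it meets the rim when pushed. Origin: centre of its underside; y along its length, x towards the far rim.
- cassette_near_edge (a point): middle of the cassette's near (-x) long edge, at half its thickness; axes of the cassette
- scale: reading scale: a bare aluminium rule, base 28 x 100 x 4 mm (x, y, z) with a straight upright grip rib 9 mm wide on top along its whole length, centred at x = -4 mm, from 4 to 23 mm above the underside; 50 g, lying on the table right of the tray. Origin: centre of its underside; y along its length. The graduated edge is the +x one (the wider side of the rib), facing away from the robot at the start.
- scale_edge (a point): middle of the scale's graduated edge, 14 mm in +x from its origin, at half the base's thickness
- specimen_cup: closed specimen cup with screw lid standing in the ring on the tray, 68 mm in diameter, 62 mm high, 30 g; origin: centre of its underside
- pen: ball pen 145 mm long, 9 mm high, lying right of the tray, in front of or behind the scale; origin: centre of its underside; leave alone
- timer: square count-down timer 66 x 66 x 18 mm behind the tray; origin: centre of its underside; leave alone
- cup_near: closed specimen cup, 68 mm in diameter, 62 mm high, left of and nearer than the tray; origin: centre of its underside; leave alone
- cup_right: closed specimen cup, same size, at the right; leave alone
- cup_right2: closed specimen cup, same size, at the right; leave alone
- loose_lid: loose screw lid, 68 mm in diameter, 17 mm high, near right; leave alone
Not all that is in view belongs to the job. There is more than one size of the scale; the job needs the middle-sized. What is shaped like the specimen_cup but white is not meant.

How it is judged:
On the way, in this order (a step that is already met when the one before it is completed fails the run):
1. the scale lies let go on the nested tray, its graduated edge flush along the cassette's near edge, ends even (x of scale_edge in the frame of cassette_near_edge between -0.002 and 0.0015 m and y of scale_edge in the frame of cassette_near_edge between -0.006 and 0.006 m and angle between the y axis of scale and the y axis of cassette, either way round below 0.05 rad and z of scale in the frame of tray between 0.002 and 0.0065 m and angle between the z axis of each of scale, cassette and the z axis of tray, either way round below 0.05 rad and z of cassette in the frame of tray between 0.002 and 0.0065 m and horizontal distance between cassette and tray below 0.11 m and angle between the z axis of specimen_cup and the z axis of tray, either way round below 0.12 rad and z of specimen_cup in the frame of tray below 0.012 m and y of specimen_cup in the frame of tray above 0.078 m and contact force between the fingers and scale below 0.05 N and linear speed of scale below 0.01 m/s and z of tray in the frame of stand_seat below 0.004 m), for 0.2 s.
2. the loaded tray is held still and level by its handle about 10 cm above its seat for two seconds (x of scale_edge in the frame of cassette_near_edge between -0.002 and 0.0015 m and y of scale_edge in the frame of cassette_near_edge between -0.006 and 0.006 m and angle between the y axis of scale and the y axis of cassette, either way round below 0.05 rad and z of scale in the frame of tray between 0.002 and 0.0065 m and angle between the z axis of each of scale, cassette and the z axis of tray, either way round below 0.05 rad and z of cassette in the frame of tray between 0.002 and 0.0065 m and horizontal distance between cassette and tray below 0.11 m and angle between the z axis of specimen_cup and the z axis of tray, either way round below 0.12 rad and z of specimen_cup in the frame of tray below 0.012 m and y of specimen_cup in the frame of tray above 0.078 m and z of tray in the frame of stand_seat between 0.07 and 0.13 m and horizontal distance between tray and stand_seat below 0.05 m and angle between tray's own z axis and vertical below 0.07 rad and linear speed of tray below 0.02 m/s and angular speed of tray below 0.1 rad/s and contact force between the fingers and tray above 1 N and contact force between the fingers and scale below 0.2 N and contact force between the fingers and cassette below 0.2 N and contact force between the fingers and specimen_cup below 0.2 N), for 2 s.
At the end, for the whole second after the job is handed in: fingers hold the tray by its handle, underside 70-130 mm over the seat, within 50 mm sideways, tilt under 4 deg, still; scale flat on the tray, edge within 2 mm of the cassette's near edge, within 3 deg, ends even to 6 mm; cassette flat, cup in its ring, none touched by the fingers (all of step 2); the arm keeps its last pose, push and grip.
It fails at once if the tray is tipped more than 8 degrees (angle between tray's own z axis and vertical above 0.14 rad).
It fails at once if another thing on the table is pushed more than 15 mm from its place (distance of any of pen, timer, cup_near, cup_right, cup_right2, loose_lid from where it was at the start of the episode above 0.015 m).
It also fails if it takes over 58 s, if anything falls off the work surface, if the arm or the gripper's body presses on something with over 40 N, if the wrist force passes 120 N, or if a joint passes its speed limit or range.

## Robot

A 6-joint arm with a two-finger parallel gripper is mounted at the origin on the work surface; the furniture and walls round the work are solid. World frame = base frame: x ahead of the robot, y to its left, z up, the work surface at z = 0. Lengths are in m, angles in rad, forces in N, time in s.
With the tool pointing down it reaches from about 0.275 to 0.875 m from the base axis. Payload 12.5 kg.
Tool frame: the origin (TCP) lies at the very end of the fingers, on their centre line; the grasp point (between the pads) lies tcp_to_grasp behind it (tcp_to_grasp is the distance from the TCP to the grasp point, in m); z points along the fingers, y is the direction in which the jaws open and shut (so a half turn about z gives the same grasp; the last joint's range is limited). The gripper opens to 85 mm and grips with 20 to 120 N. Pads are 22 mm wide; open, the fingers measure 114 mm over their backs; the gripper's body (76 mm by 85 mm) begins 54 mm behind the grasp point. The pads swing forward as they close: fully open they stand 13 mm farther back than shut.
Start: joints at [-1.42, 0.351, 1.652, -0, 1.139, -0.085], TCP at [0.129, -0.535, 0.231] pointing down, gripper open.
Joint ranges: [-2.75, 2.75], [-0.79, 2.1], [0.01, 2.65], [-1.57, 4.71], [0.07, 3.14], [-2.87, 2.87]. Speed limits (rad/s): [2.22, 2.22, 2.79, 3.14, 3.14, 3.14].

## Interface

Orientations are given as a unit quaternion [w, x, y, z].
In Python, from bench import observe, camera, get_calibration, finish_job, recognise, spot_point, tcp_to_grasp gives the robot as it stands. The module is installed in compiled form; this text tells all that it offers.
- The arm moves only by the tool carry_out, never from a script. Its arguments are lists of equal length, an entry for each row: "xyz": the shift along the tool's x, y, z normalised to -1 to 1, where 1 is 0.02 m, a list of three; "dr": the turn, a rotation vector about the tool's x, y, z normalised to -1 to 1, where 1 is 2 rad, a list of three; "grip": the gripper's target within -1 to 1 (fully open at 1, half-way at 0, shut at -1). A call has 1 to 5 rows; each row shifts and turns the commanded pose from where the row before left it, along the tool's axes as they then stand; what a row does not reach is not made up. A row lasts 1/10 s, in which the tool goes at most 50 mm and 8.59 degrees, less where a joint would pass 70% of its speed; a pose out of reach is approached as far as the arm can. A call with a number of a shift or a turn outside -1 to 1 is refused whole. A call with a gripper value outside its range is refused whole. The fingers move at their own pace and stop on an object; the grip force is fixed at half the most. Time passes only in rows, so rows that do not move let the fingers close. It gives the time, the measured TCP pose, the force and the opening at its end, in the units of the state.
- observe(): the state, without advancing time (a new reading comes with each control period).
- camera(name): name is "scene" or "top"; returns (picture, depth): 400x640x3 uint8, red, green, blue; 400x640 float32, m along the optical axis (not along the pixel's ray), 0 where there is no reading.
- get_calibration(name): a dict with "camera_matrix" (3x3 intrinsics, pixels), "dist" ([k1, k2, p1, p2, k3] as OpenCV has them; the pictures are not rectified), "R" (3x3) and "t" (3): a world point X has camera coordinates R X + t. Camera axes: x right, y down, z forward; pixel columns grow to the right and rows downward; lengths in m; the calibration is good to about 2 mm. A picture is of the moment at which its call begins. get_calibration takes no time and is no camera call.
- finish_job(): hands the job in, once; it reports no verdict.
Trained networks look in the newest picture that a camera, given by its name, has taken for a name from the list of things; names that differ only in an ending like _2 or _b are one class to them, and where a whole thing is asked for, a point or a joint stands for the part that bears it (a point fixed in the world has none). Each returns a list of dicts, best first, with "score" (0 to 1); they miss things now and then, are a little off and sometimes report something else, mostly with a low value. They report only what shows in the picture. A call takes as long as a camera call. They do not tell look-alikes from the thing itself.
- recognise(camera, target): "rect" ([left, top, right, bottom] in pixels, round what is visible of it).
- spot_point(camera, target): "point" ([column, row] in pixels: a listed point, or the origin of a listed thing).
The state is a dict: "clock": time; "joint_positions": joint angles; "qd": joint speeds; "tau": joint torques, N m; "tool_pos": TCP position; "tool_rot": TCP orientation; "wrist_force": force on the tool from outside, world axes, zero at the start; "moment": the same for the moment, N m; "gripper_width": finger opening in m.
Only numpy, scipy, OpenCV 4.12 (cv2) and the standard library are available. Lean on these libraries where they do the work, as an engineer would, in place of code of your own. Each camera call takes 0.05 s, during which the arm holds its last target.

## Working session

There is one attempt and no reset: what is moved stays moved. The work goes in short steps, Python scripts to look and compute and a tool call to move; the robot and the scene stay as the last step left them, time stands still between calls to the robot, and variables do not carry over. Pictures are saved under pics/ and viewed, and the job is handed in when it is done.

Besides the shell and the picture viewer there is one more tool, called after "Emit:" by a JSON object that holds its "fn" and its "kwargs", one argument or row to a line. carry_out: Moves the arm, as the interface text tells. Scaled input: -1 to 1 covers 0.02 m each way for a shift and 2 rad each way for a turn. Its arguments: {"type":"object","properties":{"xyz":{"type":"array","items":{"type":"array","items":{"type":"number"}}},"dr":{"type":"array","items":{"type":"array","items":{"type":"number"}}},"grip":{"type":"array","items":{"type":"number"}}},"required":["xyz","dr","grip"]}

```bash
ls; mkdir -p pics; cat > h.py <<'E'
import numpy as np, cv2
from bench import *
def snap(n):
    im,d=camera(n); np.savez(f'/tmp/{n}.npz',im=im,d=d); return im,d
def save(im,f): cv2.imwrite('pics/'+f,im[:,:,::-1])
def cal(n):
    c=get_calibration(n); return [np.array(c[k],float) for k in ('camera_matrix','dist','R','t')]
def ray(n,uv):
    K,D,R,t=cal(n); p=cv2.undistortPoints(np.array(uv,float).reshape(-1,1,2),K,D).reshape(-1,2)
    d=np.c_[p,np.ones(len(p))]@R; o=-R.T@t; return o,d
def atz(n,uv,z):
    o,d=ray(n,uv); s=(z-o[2])/d[:,2]; return o+d*s[:,None]
def proj(n,X):
    K,D,R,t=cal(n); return cv2.projectPoints(np.array(X,float).reshape(-1,3),cv2.Rodrigues(R)[0],t,K,D)[0].reshape(-1,2)
def cloud(n,d):
    h,w=d.shape; u,v=np.meshgrid(np.arange(w),np.arange(h))
    o,r=ray(n,np.stack([u,v],-1).reshape(-1,2)); return (o+r*d.reshape(-1,1)).reshape(h,w,3)
E
python3 - <<'E'
from h import *
print(observe()); print(tcp_to_grasp)
for n in('scene','top'):
    im,d=snap(n); save(im,n+'0.png'); K,D,R,t=cal(n); print(n,K.tolist(),D,(-R.T@t),R.round(3).tolist())
    for k in ('scale','cassette','tray','pen'):
        print(k,[(np.round(r['rect']),round(r['score'],2)) for r in recognise(n,k)][:5])
    for k in ('scale_edge','scale','cassette_near_edge','tray_handle','stand_seat','specimen_cup'):
        print(k,[(np.round(r['point'],1),round(r['score'],2)) for r in spot_point(n,k)][:5])
print(observe()['clock'])
E
```

```text
pics
{'clock': 0.0, 'joint_positions': array([-1.41962648e+00,  3.51226850e-01,  1.65243610e+00, -4.29051878e-06,
        1.13908132e+00, -8.46236528e-02]), 'qd': array([-6.47509421e-05,  4.94490159e-04, -1.99975103e-04,  1.97280578e-04,
       -7.82107346e-04, -1.93043288e-04]), 'tau': array([ 1.75717127e-03, -5.06102335e+01, -2.91405809e+01,  5.22382641e-05,
        4.46979480e-03, -1.33839700e-05]), 'tool_pos': array([ 0.12844915, -0.53444961,  0.23075899]), 'tool_rot': array([-5.75421250e-04,  9.93057954e-01,  1.17624691e-01, -2.11021073e-05]), 'wrist_force': array([0.19454901, 0.39570512, 0.56574298]), 'moment': array([ 0.0093661 , -0.01410636, -0.01057754]), 'gripper_width': 0.08557564078049243}
0.0187
scene [[519.9278585451004, 0.0, 313.98255440495274], [0.0, 519.9278585451004, 199.65698238036612], [0.0, 0.0, 1.0]] [-0.05717591  0.          0.          0.          0.        ] [-0.2767998   0.65140602  1.32465644] [[-0.623, -0.782, -0.013], [-0.602, 0.49, -0.631], [0.5, -0.385, -0.776]]
scale [(array([329., 159., 355., 177.]), 0.47)]
cassette [(array([212., 209., 312., 277.]), 
[... 903 characters left out ...]
, (array([360., 248., 400., 285.]), 0.56), (array([334., 169., 357., 181.]), 0.42), (array([276., 152., 310., 168.]), 0.27)]
cassette [(array([278., 151., 307., 169.]), 0.64), (array([219., 141., 322., 212.]), 0.37)]
tray [(array([222., 148., 319., 210.]), 0.97)]
pen [(array([373., 208., 400., 227.]), 0.62)]
scale_edge [(array([349.3, 176.9]), 0.61), (array([384.2, 264.1]), 0.61)]
scale [(array([379. , 262.9]), 0.81), (array([388.7, 171. ]), 0.76), (array([344.9, 173.6]), 0.45)]
cassette_near_edge [(array([294. , 166.8]), 0.74)]
tray_handle [(array([267.1, 173.3]), 0.61)]
stand_seat [(array([239.9, 185.7]), 0.2)]
specimen_cup [(array([217.7, 116.3]), 0.79), (array([242.3, 186.2]), 0.64)]
1.1
```

```bash
python3 - <<'E'
from h import *
z=np.load('/tmp/top.npz'); im=z['im']
save(cv2.resize(im[125:305,200:440],None,fx=3.3,fy=3.3,interpolation=cv2.INTER_CUBIC),'t1.png')
z=np.load('/tmp/scene.npz'); im=z['im']
save(cv2.resize(im[140:300,170:420],None,fx=3.2,fy=3.2,interpolation=cv2.INTER_CUBIC),'s1.png')
E
```

```text
(no output)
```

View pics/top0.png

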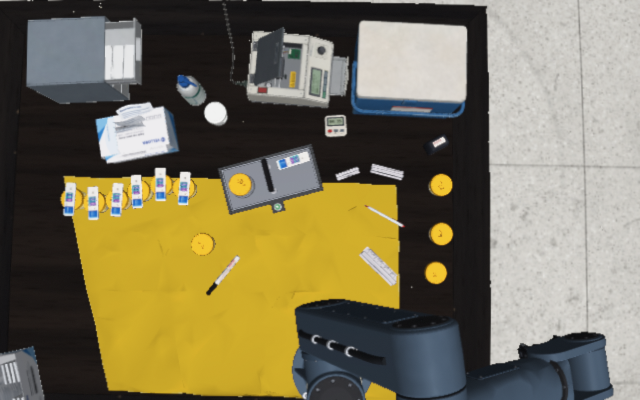

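View pics/t1.png

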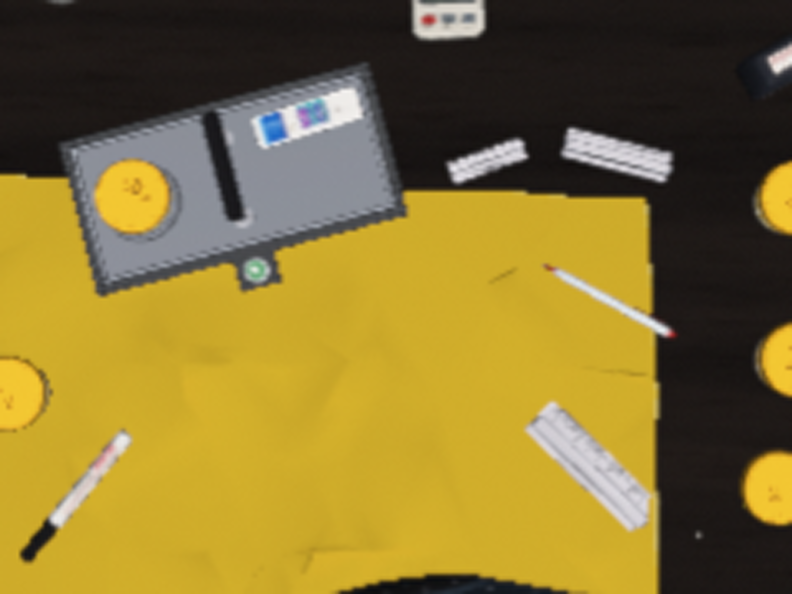

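View pics/s1.png

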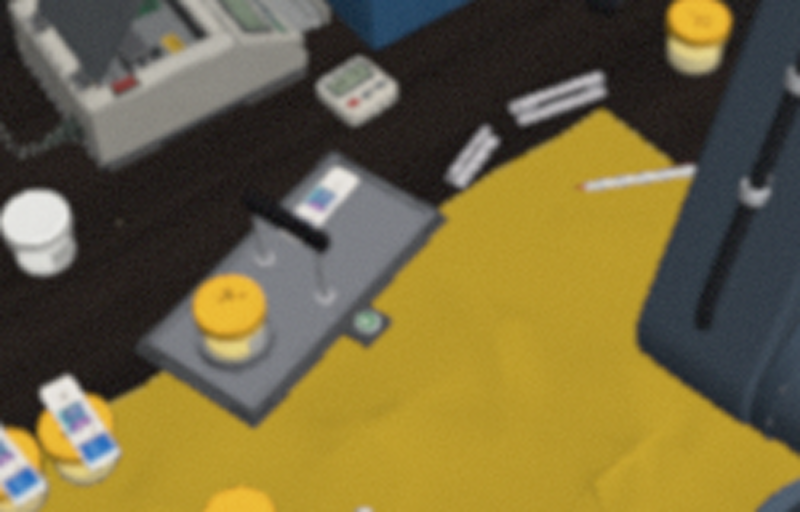

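```bash
python3 - <<'E'
from h import *
z=np.load('/tmp/top.npz'); im=z['im']
save(cv2.resize(im[140:220,214:326],None,fx=7,fy=7,interpolation=cv2.INTER_NEAREST),'t2.png')
save(cv2.resize(im[155:190,330:410],None,fx=9,fy=9,interpolation=cv2.INTER_NEAREST),'t3.png')
# scale
d=z['d']; P=cloud('top',d)
g=im.min(2).astype(float)
for nm,(u0,v0,u1,v1) in dict(small=(332,165,362,184),mid=(366,160,408,184),large=(354,242,404,290)).items():
    w=np.clip(g[v0:v1,u0:u1]-90,0,None) 
    vv,uu=np.mgrid[v0:v1,u0:u1]; m=w>20
    uv=np.c_[uu[m],vv[m]]; r=cv2.minAreaRect(uv.astype(np.float32))
    X=atz('top',uv+0.,0.006)[:,:2]; c=X.mean(0); U,S,V=np.linalg.svd(X-c); 
    ext=(X-c)@V.T; print(nm,r,c.round(4),np.degrees(np.arctan2(V[0,1],V[0,0])).round(2),np.ptp(ext,axis=0).round(4),m.sum())
    print(np.percentile(P[v0:v1,u0:u1,2][m],[5,50,95]).round(4))
E
```

```text
small ((347.3685607910156, 173.13865661621094), (6.322246551513672, 23.494836807250977), 70.01689910888672) [ 0.6002 -0.0427] -69.25 [0.0734 0.0198] 151
[-0.002   0.006   0.0204]
mid ((386.61767578125, 171.5294189453125), (32.49977493286133, 8.973817825317383), 14.03624439239502) [ 0.6068 -0.1651] -104.0 [0.1014 0.0285] 292
[-0.0009  0.0075  0.0264]
large ((379.2500305175781, 266.25006103515625), (45.96194076538086, 12.727922439575195), 45.0) [ 0.3144 -0.1419] -133.65 [0.1415 0.0396] 579
[0.0004 0.0089 0.0358]
```

View pics/t2.png

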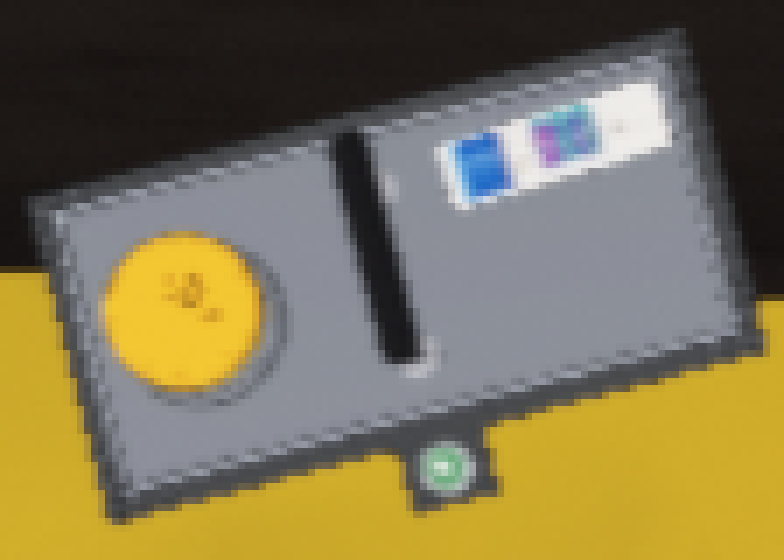

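View pics/t3.png

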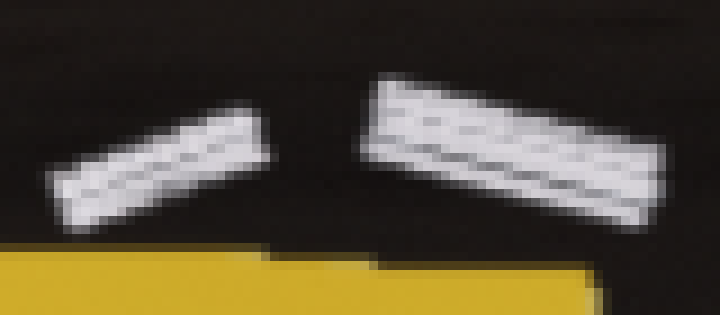

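```bash
python3 - <<'E'
from h import *
from scipy.optimize import minimize
z=np.load('/tmp/top.npz'); im=z['im']; d=z['d']
g=im.astype(float).mean(2); 
hsv=cv2.cvtColor(im,cv2.COLOR_RGB2HSV)
# sample edge: fit rectangle 130x280 @z=.028 maximizing outward gradient (bright inside, dark outside)
gs=cv2.GaussianBlur(g,(0,0),0.6)
def samp(uv): return cv2.remap(gs.astype(np.float32),uv[:,0].astype(np.float32).reshape(-1,1),uv[:,1].astype(np.float32).reshape(-1,1),cv2.INTER_CUBIC).ravel()
def rect(hx,hy,n=60):
    s=np.linspace(-.92,.92,n)
    return np.r_[np.c_[np.full(n,hx),s*hy],np.c_[np.full(n,-hx),s*hy],np.c_[s*hx,np.full(n,hy)],np.c_[s*hx,np.full(n,-hy)]]
def cost(p,e=.003):
    c,s=np.cos(p[2]),np.sin(p[2]);R=np.array([[c,-s],[s,c]])
    o=[]
    for k in(-e,e):
        q=rect(.065+k,.14+k)@R.T+p[:2]; o.append(samp(proj('top',np.c_[q,np.full(len(q),.028)])))
    return -(o[0]-o[1]).mean()
m=((hsv[...,1]<60)&(g>100)); m[:148]=0;m[212:]=0;m[:,:218]=0;m[:,322:]=0
vv,uu=np.nonzero(m); r=cv2.minAreaRect(np.c_[uu,vv].astype(np.float32)); print(r)
X=atz('top',cv2.boxPoints(r),.028)[:,:2]; c=X.mean(0); print(X.round(4),c)
best=None
for a in np.radians(np.arange(6,24,2)):
    for dx in(-.004,0,.004):
        q=minimize(cost,[c[0]+dx,c[1],a],method='Nelder-Mead',options=dict(initial_simplex=np.array([[c[0]+dx,c[1],a],[c[0]+dx+.003,c[1],a],[c[0]+dx,c[1]+.003,a],[c[0]+dx,c[1],a+.03]])))
        if best is None or q.fun<best.fun: best=q
print(best.x,np.degrees(best.x[2]),best.fun)
p=best.x;c,s=np.cos(p[2]),np.sin(p[2]);R=np.array([[c,-s],[s,c]])
# cassette: white region + label
x0,y0,x1,y1=272,146,314,176
sub=np.zeros_like(m);sub[y0:y1,x0:x1]=1
w=sub&((g>185)|(hsv[...,1]>70))
vv,uu=np.nonzero(w); r=cv2.minAreaRect(np.c_[uu,vv].astype(np.float32)); print(r,w.sum())
X=atz('top',np.c_[uu,vv].astype(float),.027)[:,:2]; cc=X.mean(0);V=np.linalg.svd(X-cc)[2]
print('cass',cc,np.degrees(np.arctan2(V[0,1],V[0,0])),np.ptp((X-cc)@V.T,axis=0)); print('in tray',(cc-p[:2])@R)
B=atz('top',cv2.boxPoints(r),.027)[:,:2]; print(((B-p[:2])@R).round(4))
# overlay
o=cv2.resize(im,None,fx=6,fy=6,interpolation=cv2.INTER_CUBIC)
def dr(pts,zz,col):
    q=np.array(pts)@R.T+p[:2]; uv=proj('top',np.c_[q,np.full(len(q),zz)])
    cv2.polylines(o,[np.round((uv+.5)*6-.5).astype(int)],True,col,1)
for hx,hy,zz,col in((.065,.14,.028,(255,0,0)),(.061,.136,.028,(0,255,0)),(.075,.15,.018,(0,255,255))): dr([(hx,hy),(-hx,hy),(-hx,-hy),(hx,-hy)],zz,col)
dr([(.049,.008),(-.049,.008),(-.049,-.008),(.049,-.008)],.122,(255,255,0))
save(o[138*6:226*6,214*6:330*6],'fit.png')
E
```

```text
((271.2840881347656, 184.17556762695312), (53.87342071533203, 92.08462524414062), 75.3236083984375)
[[0.603  0.3497]
 [0.6786 0.0773]
 [0.5182 0.0334]
 [0.4436 0.3039]] [0.56084815 0.19107244]Traceback (most recent call last):
  File "<stdin>", line 24, in <module>
    res = _minimize_neldermead(fun, x0, args, callback, bounds=bounds,
                               **options)
    fxr = func(xr)
    fx = function(np.copy(x), *(wrapper_args + args))
  File "<stdin>", line 16, in cost
  File "h.py", line 14, in proj
    K,D,R,t=cal(n); return cv2.projectPoints(np.array(X,float).reshape(-1,3),cv2.Rodrigues(R)[0],t,K,D)[0].reshape(-1,2)
            ~~~^^^
  File "h.py", line 7, in cal
    c=get_calibration(n); return [np.array(c[k],float) for k in ('camera_matrix','dist','R','t')]
ValueError: time passes only in moves, steps and waits
```

```bash
python3 - <<'E'
s=open('h.py').read()
s=s.replace("def cal(n):\n    c=get_calibration(n);","import functools\n@functools.lru_cache\ndef cal(n):\n    c=get_calibration(n);")
open('h.py','w').write(s)
E
cat > fit.py <<'E'
from h import *
from scipy.optimize import minimize
def fit(cam='top',tag='fit',zr=.028,p0=(.561,.191,.27)):
    z=np.load(f'/tmp/{cam}.npz'); im=z['im']
    g=im.astype(float).mean(2); hsv=cv2.cvtColor(im,cv2.COLOR_RGB2HSV)
    gs=cv2.GaussianBlur(g,(0,0),0.6).astype(np.float32)
    def samp(uv): return cv2.remap(gs,uv[:,0].astype(np.float32).reshape(-1,1),uv[:,1].astype(np.float32).reshape(-1,1),cv2.INTER_CUBIC).ravel()
    def rect(hx,hy,n=60):
        s=np.linspace(-.92,.92,n)
        return np.r_[np.c_[np.full(n,hx),s*hy],np.c_[np.full(n,-hx),s*hy],np.c_[s*hx,np.full(n,hy)],np.c_[s*hx,np.full(n,-hy)]]
    def cost(p,e=.003):
        c,s=np.cos(p[2]),np.sin(p[2]);R=np.array([[c,-s],[s,c]]); o=[]
        for k in(-e,e):
            q=rect(.065+k,.14+k)@R.T+p[:2]; o.append(samp(proj(cam,np.c_[q,np.full(len(q),zr)])))
        return -(o[0]-o[1]).mean()
    best=None
    for a in (-.06,-.03,0,.03,.06):
      for dx in(-.004,0,.004):
        b=np.array(p0)+[dx,0,a]
        q=minimize(cost,b,method='Nelder-Mead',options=dict(initial_simplex=b+np.array([[0,0,0],[.003,0,0],[0,.003,0],[0,0,.03]])))
        if best is None or q.fun<best.fun: best=q
    p=best.x; print('tray',p.round(4),np.degrees(p[2]).round(2),best.fun)
    c,s=np.cos(p[2]),np.sin(p[2]);R=np.array([[c,-s],[s,c]])
    return im,g,hsv,p,R
E
python3 - <<'E'
from fit import *
im,g,hsv,p,R=fit()
x0,y0,x1,y1=272,146,314,176
sub=np.zeros(g.shape,bool);sub[y0:y1,x0:x1]=1
w=sub&((g>185)|(hsv[...,1]>70))
vv,uu=np.nonzero(w)
X=atz('top',np.c_[uu,vv].astype(float),.027)[:,:2]
q=(X-p[:2])@R; k=(q[:,0]<.057)&(q[:,0]>0)&(q[:,1]>-.135);q=q[k]
r=cv2.minAreaRect((q*1000).astype(np.float32)); print('cass in tray',r,k.sum()); print(cv2.boxPoints(r))
o=cv2.resize(im,None,fx=6,fy=6,interpolation=cv2.INTER_CUBIC)
def dr(pts,zz,col):
    q=np.array(pts)@R.T+p[:2]; uv=proj('top',np.c_[q,np.full(len(q),zz)])
    cv2.polylines(o,[np.round((uv+.5)*6-.5).astype(int)],True,col,1)
for hx,hy,zz,col in((.065,.14,.028,(255,0,0)),(.061,.136,.028,(0,255,0)),(.075,.15,.018,(0,255,255))): dr([(hx,hy),(-hx,hy),(-hx,-hy),(hx,-hy)],zz,col)
dr([(.049,.008),(-.049,.008),(-.049,-.008),(.049,-.008)],.122,(255,255,0))
dr(cv2.boxPoints(r)/1000,.027,(255,0,255))
save(o[138*6:226*6,214*6:330*6],'fit.png')
E
```

```text
tray [0.5783 0.1958 0.2726] 15.62 -46.96097946166992
cass in tray ((35.946895599365234, -81.80491638183594), (30.81329345703125, 101.24356842041016), 2.385098934173584) 309
[[  18.44693   -31.868145]
 [  22.660263 -133.024   ]
 [  53.44686  -131.74168 ]
 [  49.23353   -30.58583 ]]
```

View pics/fit.png

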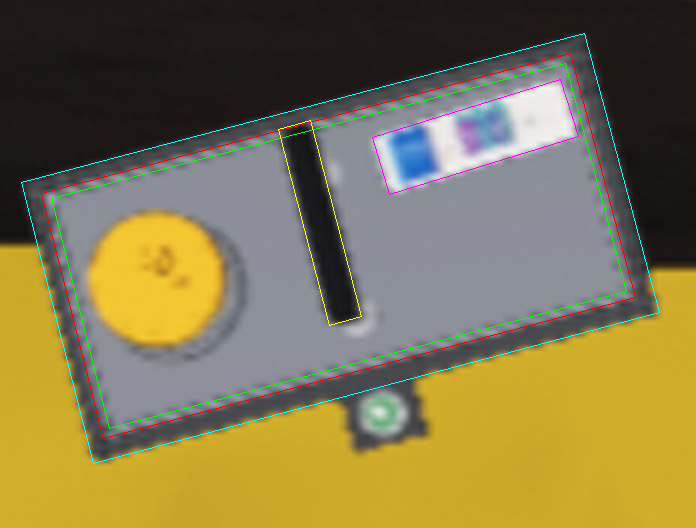

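Look-alikes for the scale (top view): small ruler (347,173) is about 73 mm, the middle one (387,171) about 101 mm, the large one (379,266) about 141 mm. I take (387,171), which matches the 100 mm length. In the t3 crop its rib line lies nearer the robot, so the wide graduated side faces away. I turn to its yaw first.

Emit:
{"fn": "carry_out", "kwargs": {
  "xyz": [
    [0, 0, 0],
    [0, 0, 0],
    [0, 0, 0],
    [0, 0, 0],
    [0, 0, 0]
  ],
  "dr": [
    [0, 0, -0.068],
    [0, 0, -0.068],
    [0, 0, -0.068],
    [0, 0, -0.068],
    [0, 0, -0.068]
  ],
  "grip": [1, 1, 1, 1, 1]
}}

```text
clock: 1.6
tool_pos: [0.1285, -0.5348, 0.2313]
tool_rot: [-0.0, 0.896, 0.445, -0.0]
wrist_force: [0.5, -0.5, -0.3]
gripper_width: 0.0857
```

Emit:
{"fn": "carry_out", "kwargs": {
  "xyz": [
    [0, 0, 0],
    [0, 0, 0],
    [0, 0, 0],
    [0, 0, 0]
  ],
  "dr": [
    [0, 0, -0.068],
    [0, 0, -0.068],
    [0, 0, -0.068],
    [0, 0, 0]
  ],
  "grip": [1, 1, 1, 1]
}}

```text
clock: 2.0
tool_pos: [0.1285, -0.5348, 0.2313]
tool_rot: [0.0, 0.788, 0.615, 0.0]
wrist_force: [-0.2, -0.3, -0.3]
gripper_width: 0.0854
```

```bash
cat > go.py <<'E'
from h import *
from scipy.spatial.transform import Rotation as Ro
def st():
    o=observe(); q=o['tool_rot']; R=Ro.from_quat([q[1],q[2],q[3],q[0]]).as_matrix()
    yaw=np.degrees(np.arctan2(R[1,0],R[0,0])); return o,R,yaw
def to(x,y,z,yawt):
    o,R,yaw=st(); d=np.array([x,y,z])-o['tool_pos']
    print('t',o['clock'],'pos',o['tool_pos'].round(4),'yaw',yaw.round(2),'tilt',np.degrees(np.arccos(-R[2,2])).round(2),'w',round(o['gripper_width'],4),'F',o['wrist_force'].round(2),'j',o['joint_positions'].round(2))
    print('shift units',(R.T@d/.02).round(2),'mm',(R.T@d*1000).round(1),'turn units',round(-np.radians((yawt-yaw+180)%360-180)/2,4))
if __name__=='__main__':
    import sys; to(*map(float,sys.argv[1:5]))
E
python3 go.py .603 -.164 .15 76
```

```text
t 2.0 pos [ 0.1285 -0.5348  0.2313] yaw 75.96 tilt 0.0 w 0.0854 F [-0.2  -0.25 -0.3 ] j [-1.42  0.35  1.65  0.    1.14 -1.17]
shift units [23.74 18.52  4.07] mm [474.8 370.4  81.3] turn units -0.0003
```

Emit:
{"fn": "carry_out", "kwargs": {
  "xyz": [
    [0.5, 0.38, 0],
    [0.99, 0.77, 0],
    [0.99, 0.77, 0],
    [0.99, 0.77, 0],
    [0.99, 0.77, 0]
  ],
  "dr": [
    [0, 0, 0],
    [0, 0, 0],
    [0, 0, 0],
    [0, 0, 0],
    [0, 0, 0]
  ],
  "grip": [1, 1, 1, 1, 1]
}}

```text
clock: 2.5
tool_pos: [0.2186, -0.4639, 0.2313]
tool_rot: [0.0, 0.79, 0.613, 0.0]
wrist_force: [0.0, -1.3, 0.7]
gripper_width: 0.0854
```

Emit:
{"fn": "carry_out", "kwargs": {
  "xyz": [
    [0.99, 0.77, 0],
    [0.99, 0.77, 0],
    [0.99, 0.77, 0],
    [0.99, 0.77, 0],
    [0.99, 0.77, 0]
  ],
  "dr": [
    [0, 0, 0],
    [0, 0, 0],
    [0, 0, 0],
    [0, 0, 0],
    [0, 0, 0]
  ],
  "grip": [1, 1, 1, 1, 1]
}}

```text
clock: 3.0
tool_pos: [0.3174, -0.3866, 0.2314]
tool_rot: [0.0, 0.79, 0.613, 0.0]
wrist_force: [0.4, -0.6, -0.1]
gripper_width: 0.0856
```

Emit:
{"fn": "carry_out", "kwargs": {
  "xyz": [
    [0.99, 0.77, 0],
    [0.99, 0.77, 0],
    [0.99, 0.77, 0],
    [0.99, 0.77, 0],
    [0.99, 0.77, 0]
  ],
  "dr": [
    [0, 0, 0],
    [0, 0, 0],
    [0, 0, 0],
    [0, 0, 0],
    [0, 0, 0]
  ],
  "grip": [1, 1, 1, 1, 1]
}}

```text
clock: 3.5
tool_pos: [0.4161, -0.3093, 0.2314]
tool_rot: [-0.0, 0.79, 0.613, 0.0]
wrist_force: [-0.0, -0.5, -0.0]
gripper_width: 0.0855
```

Emit:
{"fn": "carry_out", "kwargs": {
  "xyz": [
    [0.99, 0.77, 0.2],
    [0.99, 0.77, 0.4],
    [0.99, 0.77, 0.5],
    [0.99, 0.77, 0.5],
    [0.99, 0.77, 0.5]
  ],
  "dr": [
    [0, 0, 0],
    [0, 0, 0],
    [0, 0, 0],
    [0, 0, 0],
    [0, 0, 0]
  ],
  "grip": [1, 1, 1, 1, 1]
}}

```text
clock: 4.0
tool_pos: [0.5148, -0.2321, 0.189]
tool_rot: [-0.0, 0.79, 0.613, 0.0]
wrist_force: [0.4, -0.3, -0.2]
gripper_width: 0.0852
```

Emit:
{"fn": "carry_out", "kwargs": {
  "xyz": [
    [0.99, 0.77, 0.5],
    [0.99, 0.77, 0.5],
    [0.99, 0.77, 0.5],
    [0.4, 0.3, 0.4],
    [0, 0, 0]
  ],
  "dr": [
    [0, 0, 0],
    [0, 0, 0],
    [0, 0, 0],
    [0, 0, 0],
    [0, 0, 0]
  ],
  "grip": [1, 1, 1, 1, 1]
}}

```text
clock: 4.5
tool_pos: [0.581, -0.1797, 0.1501]
tool_rot: [-0.001, 0.789, 0.614, -0.0]
wrist_force: [-0.5, 0.3, 0.1]
gripper_width: 0.0855
```

```bash
python3 - <<'E'
from go import *
im,d=snap('top'); to(.603,-.164,.15,76)
o=cv2.resize(im[130:220,330:450],None,fx=6,fy=6,interpolation=cv2.INTER_CUBIC); save(o,'g1.png')
E
```

```text
t 4.55 pos [ 0.5807 -0.1806  0.1509] yaw 75.82 tilt 0.07 w 0.0855 F [-0.46  0.23  1.11] j [-0.38  0.54  1.57 -0.    1.03 -0.13]
shift units [1.08 0.88 0.04] mm [21.6 17.6  0.8] turn units -0.0016
```

View pics/g1.png

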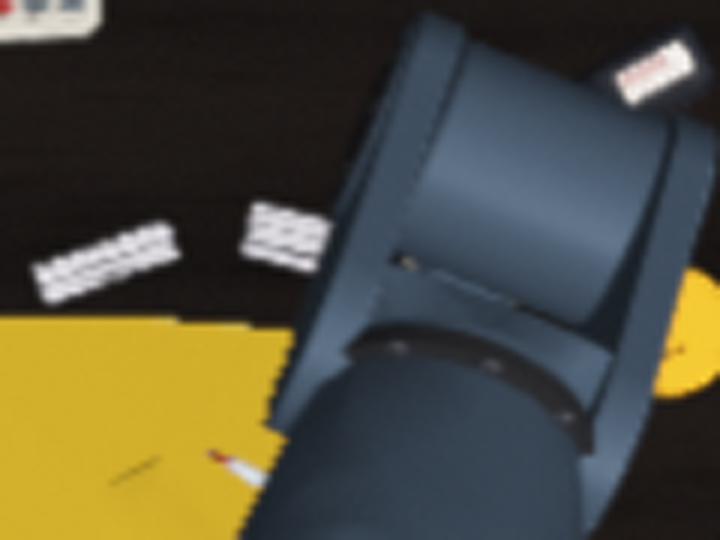

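Emit:
{"fn": "carry_out", "kwargs": {
  "xyz": [
    [0.55, 0.44, 0],
    [0.53, 0.44, 0],
    [0, 0, 0.8],
    [0, 0, 0.9],
    [0, 0, 0.9]
  ],
  "dr": [
    [0, 0, -0.001],
    [0, 0, 0],
    [0, 0, 0],
    [0, 0, 0],
    [0, 0, 0]
  ],
  "grip": [0.2, 0.2, 0.2, 0.2, 0.2]
}}

```text
clock: 5.05
tool_pos: [0.6043, -0.1642, 0.0993]
tool_rot: [0.001, 0.788, 0.615, 0.0]
wrist_force: [0.4, -0.6, -0.4]
gripper_width: 0.0514
```

Emit:
{"fn": "carry_out", "kwargs": {
  "xyz": [
    [0, 0, 0.9],
    [0, 0, 0.9],
    [0, 0, 0.5],
    [0, 0, 0],
    [0, 0, 0]
  ],
  "dr": [
    [0, 0, 0],
    [0, 0, 0],
    [0, 0, 0],
    [0, 0, 0],
    [0, 0, 0]
  ],
  "grip": [0.2, 0.2, 0.2, 0.2, 0.2]
}}

```text
clock: 5.55
tool_pos: [0.604, -0.1645, 0.054]
tool_rot: [0.0, 0.788, 0.615, 0.0]
wrist_force: [-0.1, -0.3, 0.0]
gripper_width: 0.051
```

```bash
python3 - <<'E'
from go import *
im,d=snap('scene'); to(.603,-.164,.009,76)
c=proj('scene',[[.6068,-.165,.01]])[0].astype(int);print(c)
o=cv2.resize(im[c[1]-45:c[1]+45,c[0]-60:c[0]+60],None,fx=6,fy=6,interpolation=cv2.INTER_CUBIC); save(o,'g2.png')
E
```

```text
t 5.6 pos [ 0.6041 -0.1646  0.0543] yaw 75.96 tilt 0.09 w 0.0506 F [ 0.41  0.4  -0.04] j [-0.34  0.7   1.57  0.    0.87 -0.1 ]
shift units [ 0.01 -0.07  2.27] mm [ 0.3 -1.3 45.3] turn units -0.0004
[344 169]
```

View pics/g2.png

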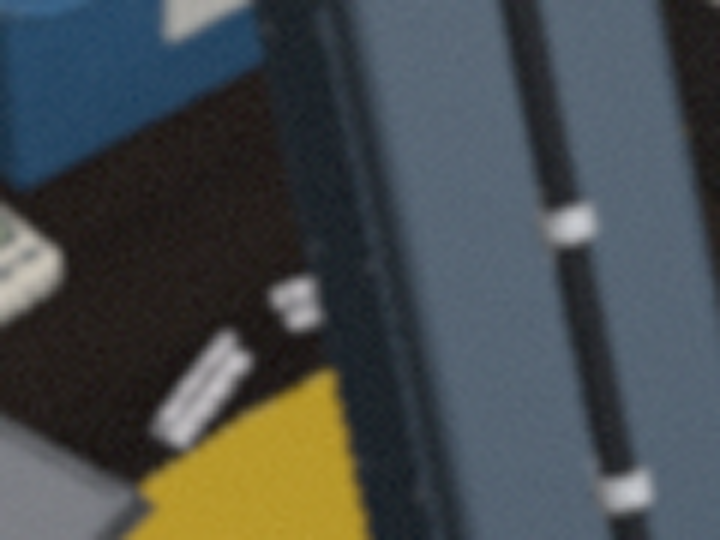

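Emit:
{"fn": "carry_out", "kwargs": {
  "xyz": [
    [0, -0.05, 0.7],
    [0, 0, 0.7],
    [0, 0, 0.5],
    [0, 0, 0.3],
    [0, 0, 0]
  ],
  "dr": [
    [0, 0, 0],
    [0, 0, 0],
    [0, 0, 0],
    [0, 0, 0],
    [0, 0, 0]
  ],
  "grip": [0.2, 0.2, 0.2, 0.2, 0.2]
}}

```text
clock: 6.1
tool_pos: [0.6019, -0.164, 0.008]
tool_rot: [-0.001, 0.788, 0.615, -0.0]
wrist_force: [-0.8, -0.3, -0.2]
gripper_width: 0.0517
```

Emit:
{"fn": "carry_out", "kwargs": {
  "xyz": [
    [0, 0, 0],
    [0, 0, 0]
  ],
  "dr": [
    [0, 0, 0],
    [0, 0, 0]
  ],
  "grip": [0.2, 0.2]
}}

```text
clock: 6.3
tool_pos: [0.6028, -0.1643, 0.0098]
tool_rot: [0.0, 0.788, 0.615, 0.0]
wrist_force: [0.3, -0.1, 0.6]
gripper_width: 0.0512
```

```bash
python3 go.py .603 -.164 .009 76
```

```text
t 6.3 pos [ 0.6028 -0.1643  0.0098] yaw 75.96 tilt 0.05 w 0.0512 F [ 0.35 -0.14  0.6 ] j [-0.34  0.77  1.58  0.    0.8  -0.1 ]
shift units [0.02 0.01 0.04] mm [0.3 0.1 0.8] turn units -0.0003
```

Emit:
{"fn": "carry_out", "kwargs": {
  "xyz": [
    [0, 0, 0],
    [0, 0, 0],
    [0, 0, 0],
    [0, 0, 0],
    [0, 0, 0]
  ],
  "dr": [
    [0, 0, 0],
    [0, 0, 0],
    [0, 0, 0],
    [0, 0, 0],
    [0, 0, 0]
  ],
  "grip": [-0.2, -0.4, -0.7, -1, -1]
}}

```text
clock: 6.8
tool_pos: [0.6027, -0.1642, 0.0096]
tool_rot: [0.0, 0.788, 0.615, 0.0]
wrist_force: [-0.0, -0.8, 3.4]
gripper_width: 0.0073
```

Emit:
{"fn": "carry_out", "kwargs": {
  "xyz": [
    [0, 0, 0],
    [0, 0, 0],
    [0, 0, 0]
  ],
  "dr": [
    [0, 0, 0],
    [0, 0, 0],
    [0, 0, 0]
  ],
  "grip": [-1, -1, -1]
}}

```text
clock: 7.1
tool_pos: [0.6027, -0.1643, 0.0096]
tool_rot: [0.0, 0.788, 0.615, 0.0]
wrist_force: [-0.9, 0.3, 5.6]
gripper_width: 0.0071
```

```bash
python3 go.py .603 -.164 .009 76
```

```text
t 7.1 pos [ 0.6027 -0.1643  0.0096] yaw 75.96 tilt 0.03 w 0.0071 F [-0.94  0.27  5.64] j [-0.34  0.77  1.58  0.    0.8  -0.1 ]
shift units [0.02 0.01 0.03] mm [0.3 0.2 0.6] turn units -0.0003
```

Emit:
{"fn": "carry_out", "kwargs": {
  "xyz": [
    [0, 0, -0.4],
    [0, 0, -0.9],
    [0, 0, -0.9],
    [0, 0, -0.9],
    [0, 0, -0.9]
  ],
  "dr": [
    [0, 0, 0],
    [0, 0, 0],
    [0, 0, 0],
    [0, 0, 0],
    [0, 0, 0]
  ],
  "grip": [-1, -1, -1, -1, -1]
}}

```text
clock: 7.6
tool_pos: [0.6023, -0.1641, 0.0902]
tool_rot: [-0.0, 0.788, 0.615, -0.0]
wrist_force: [0.5, 0.3, -0.4]
gripper_width: 0.0068
```

Emit:
{"fn": "carry_out", "kwargs": {
  "xyz": [
    [0, 0, 0],
    [0, 0, 0],
    [0, 0, 0],
    [0, 0, 0],
    [0, 0, 0]
  ],
  "dr": [
    [0, 0, -0.065],
    [0, 0, -0.065],
    [0, 0, -0.065],
    [0, 0, -0.064],
    [0, 0, 0]
  ],
  "grip": [-1, -1, -1, -1, -1]
}}

```text
clock: 8.1
tool_pos: [0.6023, -0.1641, 0.0894]
tool_rot: [-0.0, 0.604, 0.797, -0.0]
wrist_force: [-0.1, 0.3, -0.4]
gripper_width: 0.0071
```

```bash
python3 go.py .5908 .1141 .09 105.62
```

```text
t 8.1 pos [ 0.6023 -0.1641  0.0894] yaw 105.75 tilt 0.02 w 0.0071 F [-0.14  0.25 -0.4 ] j [-0.34  0.65  1.56  0.    0.94 -0.62]
shift units [13.55  3.22 -0.03] mm [270.9  64.4  -0.5] turn units 0.0011
```

Emit:
{"fn": "carry_out", "kwargs": {
  "xyz": [
    [0.5, 0.12, 0],
    [0.99, 0.235, 0],
    [0.99, 0.235, 0],
    [0.99, 0.235, 0],
    [0.99, 0.235, 0]
  ],
  "dr": [
    [0, 0, 0.001],
    [0, 0, 0],
    [0, 0, 0],
    [0, 0, 0],
    [0, 0, 0]
  ],
  "grip": [-1, -1, -1, -1, -1]
}}

```text
clock: 8.6
tool_pos: [0.5987, -0.0711, 0.0894]
tool_rot: [-0.0, 0.607, 0.795, 0.0]
wrist_force: [0.1, -0.0, -0.5]
gripper_width: 0.0074
```

Emit:
{"fn": "carry_out", "kwargs": {
  "xyz": [
    [0.99, 0.235, 0],
    [0.99, 0.235, 0],
    [0.99, 0.235, 0],
    [0.99, 0.235, 0],
    [0.99, 0.235, 0]
  ],
  "dr": [
    [0, 0, 0],
    [0, 0, 0],
    [0, 0, 0],
    [0, 0, 0],
    [0, 0, 0]
  ],
  "grip": [-1, -1, -1, -1, -1]
}}

```text
clock: 9.1
tool_pos: [0.5947, 0.0306, 0.0894]
tool_rot: [-0.0, 0.606, 0.795, -0.0]
wrist_force: [0.2, -0.3, -0.3]
gripper_width: 0.0069
```

Emit:
{"fn": "carry_out", "kwargs": {
  "xyz": [
    [0.99, 0.235, 0],
    [0.99, 0.235, 0],
    [0.99, 0.235, 0],
    [0.99, 0.25, 0],
    [0.2, 0.05, 0]
  ],
  "dr": [
    [0, 0, 0],
    [0, 0, 0],
    [0, 0, 0],
    [0, 0, 0],
    [0, 0, 0]
  ],
  "grip": [-1, -1, -1, -1, -1]
}}

```text
clock: 9.6
tool_pos: [0.5917, 0.1169, 0.0893]
tool_rot: [-0.0, 0.606, 0.796, 0.0]
wrist_force: [0.2, 0.5, 0.2]
gripper_width: 0.0073
```

Emit:
{"fn": "carry_out", "kwargs": {
  "xyz": [
    [0, 0, 0],
    [0, 0, 0]
  ],
  "dr": [
    [0, 0, 0],
    [0, 0, 0]
  ],
  "grip": [-1, -1]
}}

```text
clock: 9.8
tool_pos: [0.5921, 0.1142, 0.0893]
tool_rot: [-0.0, 0.606, 0.796, -0.0]
wrist_force: [0.0, 0.5, -0.3]
gripper_width: 0.0072
```

```bash
python3 - <<'E'
from go import *
im,d=snap('scene'); to(.5908,.1141,.033,105.62)
o=cv2.resize(im[150:260,220:360],None,fx=5.5,fy=5.5,interpolation=cv2.INTER_CUBIC); save(o,'p1.png')
E
```

```text
t 9.85 pos [0.5922 0.114  0.0893] yaw 105.44 tilt 0.01 w 0.0072 F [ 0.48 -0.67  0.28] j [ 0.11  0.62  1.62 -0.    0.91 -0.16]
shift units [ 0.02 -0.07  2.82] mm [ 0.5 -1.3 56.3] turn units -0.0015
```

View pics/p1.png

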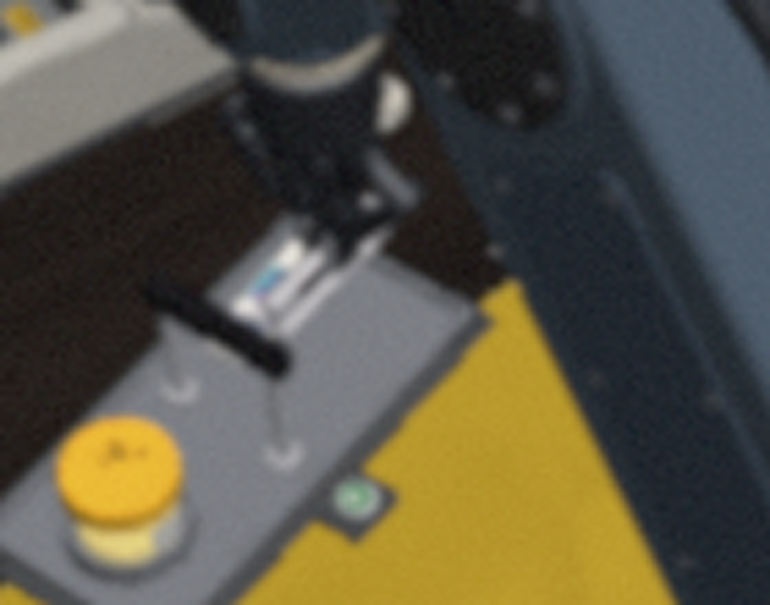

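Emit:
{"fn": "carry_out", "kwargs": {
  "xyz": [
    [0, -0.03, 0.7],
    [0, 0, 0.7],
    [0, 0, 0.6],
    [0, 0, 0.4],
    [0, 0, 0.25]
  ],
  "dr": [
    [0, 0, -0.001],
    [0, 0, 0],
    [0, 0, 0],
    [0, 0, 0],
    [0, 0, 0]
  ],
  "grip": [-1, -1, -1, -1, -1]
}}

```text
clock: 10.35
tool_pos: [0.5912, 0.1144, 0.0349]
tool_rot: [-0.001, 0.604, 0.797, -0.001]
wrist_force: [-0.4, 0.7, -1.4]
gripper_width: 0.0074
```

Emit:
{"fn": "carry_out", "kwargs": {
  "xyz": [
    [0, 0, 0.08],
    [0, 0, 0.08],
    [0, 0, 0],
    [0, 0, 0]
  ],
  "dr": [
    [0, 0, 0],
    [0, 0, 0],
    [0, 0, 0],
    [0, 0, 0]
  ],
  "grip": [-1, -1, -1, -1]
}}

```text
clock: 10.75
tool_pos: [0.5919, 0.1145, 0.0335]
tool_rot: [0.0, 0.604, 0.797, 0.0]
wrist_force: [0.2, -0.2, -0.7]
gripper_width: 0.0075
```

```bash
python3 go.py .5908 .1141 .0324 105.62
```

```text
t 10.75 pos [0.5919 0.1145 0.0335] yaw 105.65 tilt 0.04 w 0.0075 F [ 0.22 -0.21 -0.73] j [ 0.11  0.7   1.64  0.    0.8  -0.16]
shift units [-0.01 -0.06  0.05] mm [-0.1 -1.2  1.1] turn units 0.0002
```

Emit:
{"fn": "carry_out", "kwargs": {
  "xyz": [
    [0, 0, 0.05],
    [0, 0.1, 0],
    [0, 0.15, 0],
    [0, 0.15, 0],
    [0, 0.15, 0]
  ],
  "dr": [
    [0, 0, 0],
    [0, 0, 0],
    [0, 0, 0],
    [0, 0, 0],
    [0, 0, 0]
  ],
  "grip": [-1, -1, -1, -1, -1]
}}

```text
clock: 11.25
tool_pos: [0.6026, 0.1175, 0.0321]
tool_rot: [0.0, 0.604, 0.797, 0.0]
wrist_force: [-1.0, 0.3, -0.6]
gripper_width: 0.0074
```

Emit:
{"fn": "carry_out", "kwargs": {
  "xyz": [
    [0, 0.1, 0],
    [0, 0.1, 0],
    [0, 0.1, 0],
    [0, 0, 0],
    [0, 0, 0]
  ],
  "dr": [
    [0, 0, 0],
    [0, 0, 0],
    [0, 0, 0],
    [0, 0, 0],
    [0, 0, 0]
  ],
  "grip": [-1, -1, -1, -1, -1]
}}

```text
clock: 11.75
tool_pos: [0.608, 0.1191, 0.0321]
tool_rot: [-0.0, 0.604, 0.797, -0.0]
wrist_force: [-0.1, -0.8, -1.0]
gripper_width: 0.0074
```

```bash
cat > tr.py <<'E'
from go import *
def intray():
    o,R,y=st(); p=np.array([.5783,.1958]);a=np.radians(15.62);c,s=np.cos(a),np.sin(a)
    d=o['tool_pos'][:2]-p; f=o['wrist_force']
    print('t',o['clock'],'tray mm',[round(1000*(d@[c,s]),1),round(1000*(d@[-s,c]),1),round(1000*o['tool_pos'][2],1)],'F tray',[round(f[:2]@[c,s],2),round(f[:2]@[-s,c],2),round(f[2],2)],'yaw',round(y,2))
if __name__=='__main__': intray()
E
python3 tr.py
```

```text
t 11.75 tray mm [np.float64(8.0), np.float64(-81.9), np.float64(32.1)] F tray [np.float64(-0.35), np.float64(-0.73), np.float64(-1.01)] yaw 105.64
```

Emit:
{"fn": "carry_out", "kwargs": {
  "xyz": [
    [0, 0.05, 0],
    [0, 0.05, 0],
    [0, 0, 0]
  ],
  "dr": [
    [0, 0, 0],
    [0, 0, 0],
    [0, 0, 0]
  ],
  "grip": [-1, -1, -1]
}}

```text
clock: 12.05
tool_pos: [0.6101, 0.1196, 0.0321]
tool_rot: [0.0, 0.604, 0.797, 0.0]
wrist_force: [-0.3, 0.5, -0.5]
gripper_width: 0.0069
```

```bash
python3 tr.py
```

```text
t 12.05 tray mm [np.float64(10.1), np.float64(-81.9), np.float64(32.1)] F tray [np.float64(-0.11), np.float64(0.6), np.float64(-0.49)] yaw 105.64
```

Emit:
{"fn": "carry_out", "kwargs": {
  "xyz": [
    [0, 0.05, 0],
    [0, 0.03, 0],
    [0, 0, 0]
  ],
  "dr": [
    [0, 0, 0],
    [0, 0, 0],
    [0, 0, 0]
  ],
  "grip": [-1, -1, -1]
}}

```text
clock: 12.35
tool_pos: [0.6116, 0.1201, 0.0321]
tool_rot: [0.0, 0.604, 0.797, 0.0]
wrist_force: [-0.1, 0.2, -0.5]
gripper_width: 0.007
```

```bash
python3 tr.py
```

```text
t 12.35 tray mm [np.float64(11.7), np.float64(-81.9), np.float64(32.1)] F tray [np.float64(-0.02), np.float64(0.26), np.float64(-0.51)] yaw 105.64
```

Emit:
{"fn": "carry_out", "kwargs": {
  "xyz": [
    [0, 0.03, 0],
    [0, 0, 0]
  ],
  "dr": [
    [0, 0, 0],
    [0, 0, 0]
  ],
  "grip": [-1, -1]
}}

```text
clock: 12.55
tool_pos: [0.6122, 0.1202, 0.0321]
tool_rot: [0.0, 0.604, 0.797, 0.0]
wrist_force: [0.8, -0.7, -1.5]
gripper_width: 0.0074
```

```bash
python3 tr.py
```

```text
t 12.55 tray mm [np.float64(12.3), np.float64(-81.9), np.float64(32.1)] F tray [np.float64(0.58), np.float64(-0.87), np.float64(-1.45)] yaw 105.64
```

Emit:
{"fn": "carry_out", "kwargs": {
  "xyz": [
    [0, 0.03, 0],
    [0, 0, 0]
  ],
  "dr": [
    [0, 0, 0],
    [0, 0, 0]
  ],
  "grip": [-1, -1]
}}

```text
clock: 12.75
tool_pos: [0.6124, 0.1204, 0.032]
tool_rot: [-0.0, 0.604, 0.797, -0.0]
wrist_force: [-1.5, -1.2, -0.0]
gripper_width: 0.0069
```

```bash
python3 tr.py
```

```text
t 12.75 tray mm [np.float64(12.5), np.float64(-81.8), np.float64(32.0)] F tray [np.float64(-1.78), np.float64(-0.71), np.float64(-0.04)] yaw 105.64
```

Emit:
{"fn": "carry_out", "kwargs": {
  "xyz": [
    [0, 0.03, 0],
    [0, 0, 0]
  ],
  "dr": [
    [0, 0, 0],
    [0, 0, 0]
  ],
  "grip": [-1, -1]
}}

```text
clock: 12.95
tool_pos: [0.6131, 0.1205, 0.032]
tool_rot: [-0.0, 0.604, 0.797, -0.0]
wrist_force: [-2.3, -0.9, 0.3]
gripper_width: 0.0068
```

```bash
python3 tr.py
```

```text
t 12.95 tray mm [np.float64(13.2), np.float64(-81.9), np.float64(32.0)] F tray [np.float64(-2.5), np.float64(-0.22), np.float64(0.32)] yaw 105.65
```

Emit:
{"fn": "carry_out", "kwargs": {
  "xyz": [
    [0, 0.03, 0],
    [0, 0, 0]
  ],
  "dr": [
    [0, 0, 0],
    [0, 0, 0]
  ],
  "grip": [-1, -1]
}}

```text
clock: 13.15
tool_pos: [0.6136, 0.1207, 0.032]
tool_rot: [-0.0, 0.604, 0.797, -0.0]
wrist_force: [-3.7, -0.1, 0.1]
gripper_width: 0.0074
```

```bash
python3 tr.py
```

```text
t 13.15 tray mm [np.float64(13.7), np.float64(-81.9), np.float64(32.0)] F tray [np.float64(-3.57), np.float64(0.87), np.float64(0.12)] yaw 105.65
```

Emit:
{"fn": "carry_out", "kwargs": {
  "xyz": [
    [0, 0.03, 0],
    [0, 0, 0]
  ],
  "dr": [
    [0, 0, 0],
    [0, 0, 0]
  ],
  "grip": [-1, -1]
}}

```text
clock: 13.35
tool_pos: [0.6136, 0.1207, 0.032]
tool_rot: [-0.001, 0.604, 0.797, -0.001]
wrist_force: [-6.9, -2.5, 3.7]
gripper_width: 0.0073
```

```bash
python3 - <<'E'
from tr import *
intray()
im,d=snap('scene'); intray()
o=cv2.resize(im[150:260,220:360],None,fx=5.5,fy=5.5,interpolation=cv2.INTER_CUBIC); save(o,'p2.png')
E
```

```text
t 13.35 tray mm [np.float64(13.7), np.float64(-81.9), np.float64(32.0)] F tray [np.float64(-7.29), np.float64(-0.51), np.float64(3.69)] yaw 105.65
t 13.4 tray mm [np.float64(13.7), np.float64(-81.9), np.float64(32.0)] F tray [np.float64(-8.03), np.float64(0.15), np.float64(3.9)] yaw 105.65
```

View pics/p2.png

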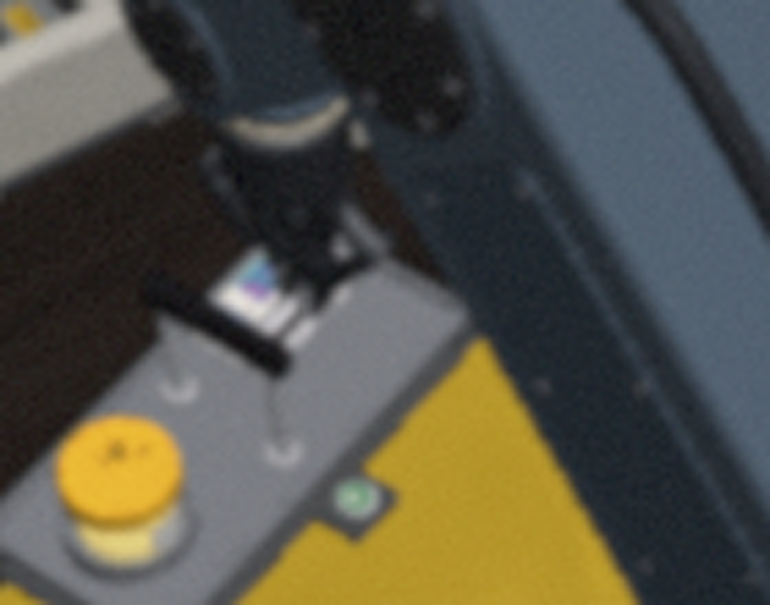

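Emit:
{"fn": "carry_out", "kwargs": {
  "xyz": [
    [0, -0.03, 0.01],
    [0, 0, 0],
    [0, 0, 0]
  ],
  "dr": [
    [0, 0, 0],
    [0, 0, 0],
    [0, 0, 0]
  ],
  "grip": [-1, -1, -1]
}}

```text
clock: 13.7
tool_pos: [0.6135, 0.1206, 0.0318]
tool_rot: [-0.0, 0.604, 0.797, -0.0]
wrist_force: [-4.9, -1.5, 1.3]
gripper_width: 0.0072
```

```bash
python3 tr.py
```

```text
t 13.7 tray mm [np.float64(13.7), np.float64(-81.9), np.float64(31.8)] F tray [np.float64(-5.15), np.float64(-0.15), np.float64(1.31)] yaw 105.64
```

Back off a little more, then open gradually.

Emit:
{"fn": "carry_out", "kwargs": {
  "xyz": [
    [0, -0.02, 0],
    [0, 0, 0],
    [0, 0, 0]
  ],
  "dr": [
    [0, 0, 0],
    [0, 0, 0],
    [0, 0, 0]
  ],
  "grip": [-1, -1, -1]
}}

```text
clock: 14.0
tool_pos: [0.6136, 0.1206, 0.0318]
tool_rot: [0.0, 0.604, 0.797, 0.0]
wrist_force: [-2.8, -0.0, -0.9]
gripper_width: 0.0071
```

Emit:
{"fn": "carry_out", "kwargs": {
  "xyz": [
    [0, 0, 0],
    [0, 0, 0],
    [0, 0, 0],
    [0, 0, 0],
    [0, 0, 0]
  ],
  "dr": [
    [0, 0, 0],
    [0, 0, 0],
    [0, 0, 0],
    [0, 0, 0],
    [0, 0, 0]
  ],
  "grip": [-0.75, -0.7, -0.6, -0.4, -0.3]
}}

```text
clock: 14.5
tool_pos: [0.6136, 0.1206, 0.0319]
tool_rot: [0.0, 0.604, 0.797, 0.0]
wrist_force: [0.2, -0.1, 0.3]
gripper_width: 0.0299
```

Emit:
{"fn": "carry_out", "kwargs": {
  "xyz": [
    [0, 0, 0],
    [0, 0, 0],
    [0, 0, 0]
  ],
  "dr": [
    [0, 0, 0],
    [0, 0, 0],
    [0, 0, 0]
  ],
  "grip": [-0.3, -0.3, -0.3]
}}

```text
clock: 14.8
tool_pos: [0.6135, 0.1206, 0.0319]
tool_rot: [0.0, 0.604, 0.797, 0.0]
wrist_force: [-0.2, 0.7, 0.3]
gripper_width: 0.0301
```

```bash
python3 - <<'E'
from tr import *
intray()
im,d=snap('scene'); intray()
o=cv2.resize(im[150:260,220:360],None,fx=5.5,fy=5.5,interpolation=cv2.INTER_CUBIC); save(o,'p3.png')
E
```

```text
t 14.8 tray mm [np.float64(13.6), np.float64(-81.9), np.float64(31.9)] F tray [np.float64(0.03), np.float64(0.69), np.float64(0.26)] yaw 105.64
t 14.85 tray mm [np.float64(13.6), np.float64(-81.9), np.float64(31.9)] F tray [np.float64(0.2), np.float64(0.11), np.float64(0.42)] yaw 105.64
```

View pics/p3.png

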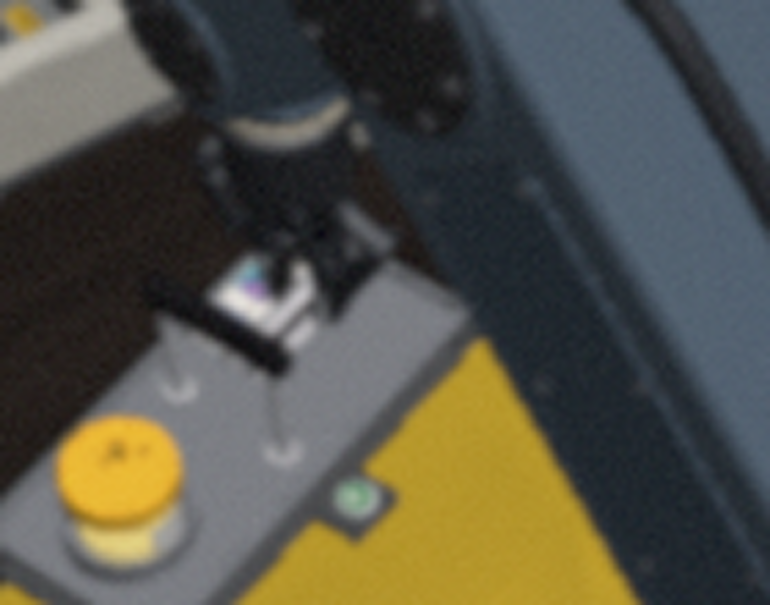

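Emit:
{"fn": "carry_out", "kwargs": {
  "xyz": [
    [0, 0, -0.3],
    [0, 0, -0.9],
    [0, 0, -0.99],
    [0, 0, -0.99],
    [0, 0, -0.99]
  ],
  "dr": [
    [0, 0, 0],
    [0, 0, 0],
    [0, 0, 0],
    [0, 0, 0],
    [0, 0, 0]
  ],
  "grip": [-0.3, -0.3, -0.3, -0.3, -0.3]
}}

```text
clock: 15.35
tool_pos: [0.6134, 0.1206, 0.1166]
tool_rot: [0.0, 0.604, 0.797, 0.0]
wrist_force: [1.1, 0.0, 0.2]
gripper_width: 0.0299
```

Emit:
{"fn": "carry_out", "kwargs": {
  "xyz": [
    [0, 0, -0.99],
    [0, 0, -0.99],
    [0, 0, -0.99],
    [0, 0, -0.99],
    [-0.9, -0.4, -0.9]
  ],
  "dr": [
    [0, 0, 0],
    [0, 0, 0],
    [0, 0, 0],
    [0, 0, 0],
    [0, 0, 0]
  ],
  "grip": [-0.3, -0.3, -0.3, -0.3, -0.3]
}}

```text
clock: 15.85
tool_pos: [0.6107, 0.1023, 0.214]
tool_rot: [0.0, 0.604, 0.797, 0.001]
wrist_force: [0.4, 0.1, -0.4]
gripper_width: 0.0302
```

Emit:
{"fn": "carry_out", "kwargs": {
  "xyz": [
    [-0.99, -0.4, 0],
    [-0.99, -0.4, 0],
    [-0.99, -0.4, 0],
    [-0.99, -0.4, 0],
    [-0.99, -0.4, 0]
  ],
  "dr": [
    [0, 0, 0],
    [0, 0, 0],
    [0, 0, 0],
    [0, 0, 0],
    [0, 0, 0]
  ],
  "grip": [-0.3, -0.3, -0.3, -0.3, -0.3]
}}

```text
clock: 16.35
tool_pos: [0.5986, -0.0059, 0.2131]
tool_rot: [0.0, 0.604, 0.797, 0.0]
wrist_force: [0.3, -0.4, 0.4]
gripper_width: 0.0303
```

Emit:
{"fn": "carry_out", "kwargs": {
  "xyz": [
    [-0.99, -0.4, 0],
    [-0.99, -0.4, 0],
    [-0.99, -0.4, 0],
    [-0.99, -0.4, 0],
    [0, 0, 0]
  ],
  "dr": [
    [0, 0, 0],
    [0, 0, 0],
    [0, 0, 0],
    [0, 0, 0],
    [0, 0, 0]
  ],
  "grip": [-0.3, -0.3, -0.3, -0.3, -0.3]
}}

```text
clock: 16.85
tool_pos: [0.589, -0.0919, 0.213]
tool_rot: [0.0, 0.605, 0.796, -0.0]
wrist_force: [0.0, 0.5, 0.3]
gripper_width: 0.03
```

```bash
python3 - <<'E'
from tr import *
im,d=snap('top'); im2,d2=snap('scene'); to(.57,.197,.2,15.62)
o=cv2.resize(im[138:226,214:330],None,fx=6.5,fy=6.5,interpolation=cv2.INTER_CUBIC); save(o,'c1.png')
o=cv2.resize(im2[150:260,220:360],None,fx=5.5,fy=5.5,interpolation=cv2.INTER_CUBIC); save(o,'c2.png')
E
```

```text
t 16.95 pos [ 0.5893 -0.0898  0.2128] yaw 105.6 tilt 0.02 w 0.0301 F [0.14 0.47 0.3 ] j [-0.23  0.45  1.55  0.    1.14 -0.5 ]
shift units [14.07  2.93  0.64] mm [281.4  58.6  12.8] turn units 0.7852
```

View pics/c1.png

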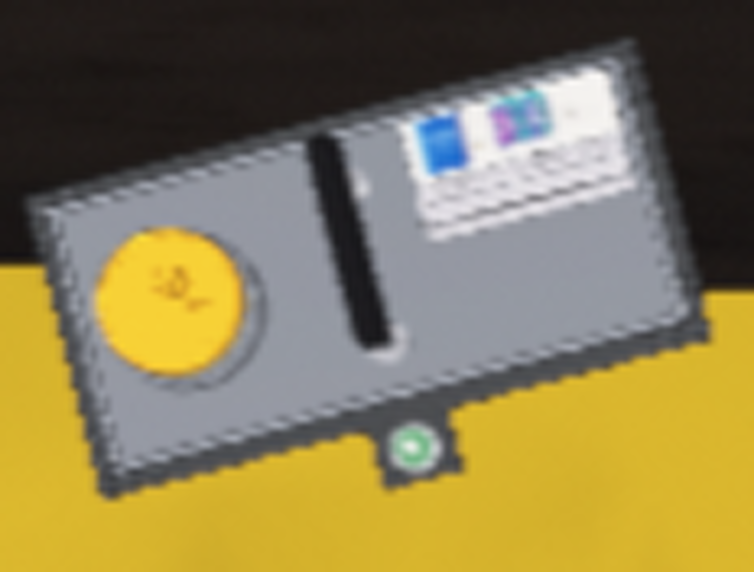

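View pics/c2.png

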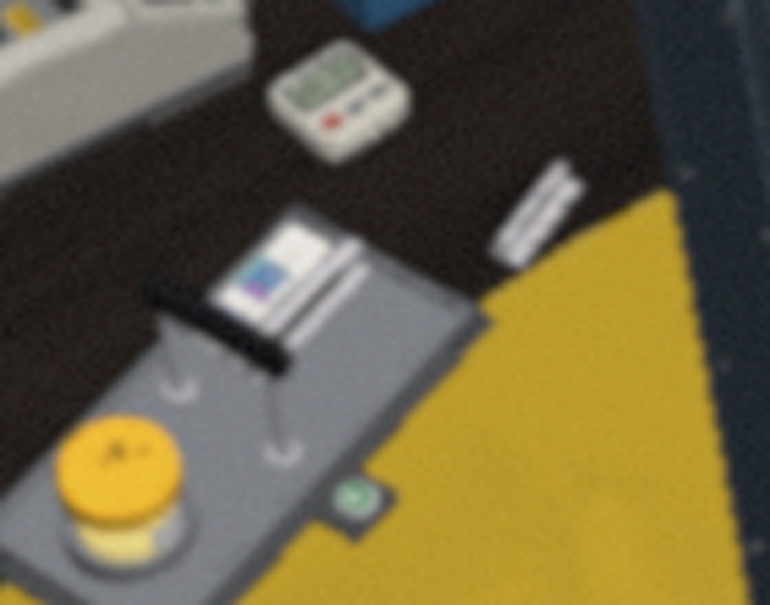

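```bash
python3 - <<'E'
from fit import *
im,g,hsv,p,R=fit(p0=(.579,.196,.2726))
# rectified patch tray coords x 0..64 , y -140..-20 , 0.25mm
xs=np.arange(-5,66,.2)/1000; ys=np.arange(-15,-142,-.2)/1000
X,Y=np.meshgrid(xs[::-1],ys,indexing='ij')
W=np.stack([X,Y],-1).reshape(-1,2)@R.T+p[:2]
uv=proj('top',np.c_[W,np.full(len(W),.027)]).reshape(*X.shape,2).astype(np.float32)
o=cv2.remap(im,uv[...,0],uv[...,1],cv2.INTER_CUBIC)
save(o,'rect.png')
gg=o.astype(float).mean(2)
def ends(x0,x1):
    a,b=int(round((.0658-x1)/.0002)),int(round((.0658-x0)/.0002)); q=o[a:b].max(2).astype(float).mean(0)
    lev=185; k=np.nonzero(q>lev)[0]; return (ys[k[0]]*1000).round(1),(ys[k[-1]]*1000).round(1)
for x0 in range(0,62,3): print(x0,ends(x0/1000,(x0+3)/1000) if 1 else 0)
E
```

```text
tray [0.5789 0.1956 0.2724] 15.61 -53.70316696166992
0 (np.float64(-37.6), np.float64(-122.0))
3 (np.float64(-31.8), np.float64(-132.2))
6 (np.float64(-32.0), np.float64(-131.8))
9 (np.float64(-34.8), np.float64(-129.8))
12 (np.float64(-32.0), np.float64(-131.0))
15 (np.float64(-30.2), np.float64(-132.2))
18 (np.float64(-29.4), np.float64(-131.4))
21 (np.float64(-29.8), np.float64(-131.4))
24 (np.float64(-31.0), np.float64(-131.6))
27 (np.float64(-31.8), np.float64(-132.2))
30 (np.float64(-31.6), np.float64(-133.2))
33 (np.float64(-30.6), np.float64(-132.8))
36 (np.float64(-30.4), np.float64(-131.8))
39 (np.float64(-31.4), np.float64(-132.2))
42 (np.float64(-30.8), np.float64(-134.0))
45 (np.float64(-30.6), np.float64(-133.4))
48 (np.float64(-30.4), np.float64(-132.6))
51 (np.float64(-31.4), np.float64(-133.0))
54 (np.float64(-31.0), np.float64(-133.8))
57 (np.float64(-30.4), np.float64(-132.2))
60 (np.float64(-37.6), np.float64(-128.4))
```

View pics/rect.png

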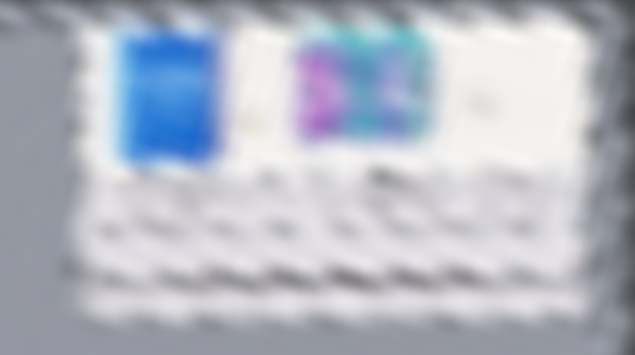

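```bash
python3 - <<'E'
from fit import *
im,g,hsv,p,R=fit(p0=(.579,.196,.2726))
xs=np.arange(-40,40,.5)/1000; ys=np.arange(-30,30,.25)/1000
X,Y=np.meshgrid(xs,ys,indexing='ij')
W=np.stack([X,Y],-1).reshape(-1,2)@R.T+p[:2]
uv=proj('top',np.c_[W,np.full(len(W),.122)]).reshape(*X.shape,2).astype(np.float32)
o=cv2.remap(g.astype(np.float32),uv[...,0],uv[...,1],cv2.INTER_LINEAR)
for a in range(0,160,32):
    q=o[a:a+32].mean(0); w=np.clip(110-q,0,None); w[np.abs(ys)>.022]=0
    print(xs[a+16],(w*ys).sum()/w.sum(), w.sum()*.25/w.max())
ys2=np.arange(-6,6,.5)/1000; xs2=np.arange(-64,60,.5)/1000
X,Y=np.meshgrid(xs2,ys2,indexing='ij')
W=np.stack([X,Y],-1).reshape(-1,2)@R.T+p[:2]
uv=proj('top',np.c_[W,np.full(len(W),.122)]).reshape(*X.shape,2).astype(np.float32)
q=cv2.remap(g.astype(np.float32),uv[...,0],uv[...,1],cv2.INTER_LINEAR).mean(1)
print([(round(x*1000),round(v)) for x,v in zip(xs2,q)][::6])
E
python3 go.py .5789 .1956 .2 15.6
```

```text
tray [0.5789 0.1956 0.2724] 15.61 -53.70316696166992
-0.032 -0.0004104541930127296 13.560971
-0.016 -0.00023479092696379876 13.4625025
0.0 -0.00028945002175451254 13.696275
0.016 0.0001111616150410345 13.145133
0.032 -2.2122496811837057e-05 13.192317
[(-64, 155), (-61, 156), (-58, 163), (-55, 175), (-52, 159), (-49, 84), (-46, 41), (-43, 35), (-40, 33), (-37, 32), (-34, 32), (-31, 33), (-28, 33), (-25, 32), (-22, 33), (-19, 33), (-16, 33), (-13, 32), (-10, 32), (-7, 32), (-4, 33), (-1, 32), (2, 32), (5, 32), (8, 32), (11, 32), (14, 33), (17, 34), (20, 34), (23, 34), (26, 34), (29, 34), (32, 33), (35, 33), (38, 33), (41, 33), (44, 36), (47, 51), (50, 73), (53, 75), (56, 46), (59, 29)]
t 16.95 pos [ 0.5893 -0.0898  0.2128] yaw 105.6 tilt 0.02 w 0.0301 F [0.14 0.47 0.3 ] j [-0.23  0.45  1.55  0.    1.14 -0.5 ]
shift units [13.89  3.34  0.64] mm [277.7  66.8  12.8] turn units 0.7854
```

Emit:
{"fn": "carry_out", "kwargs": {
  "xyz": [
    [0, 0, 0],
    [0, 0, 0],
    [0, 0, 0],
    [0, 0, 0],
    [0, 0, 0]
  ],
  "dr": [
    [0, 0, 0.072],
    [0, 0, 0.072],
    [0, 0, 0.072],
    [0, 0, 0.072],
    [0, 0, 0.072]
  ],
  "grip": [0.4, 0.4, 0.4, 0.4, 0.4]
}}

```text
clock: 17.45
tool_pos: [0.5894, -0.0887, 0.2127]
tool_rot: [-0.0, 0.848, 0.531, 0.0]
wrist_force: [-0.0, 0.5, 0.6]
gripper_width: 0.0597
```

Emit:
{"fn": "carry_out", "kwargs": {
  "xyz": [
    [0, 0, 0],
    [0, 0, 0],
    [0, 0, 0],
    [0, 0, 0],
    [0, 0, 0]
  ],
  "dr": [
    [0, 0, 0.072],
    [0, 0, 0.072],
    [0, 0, 0.072],
    [0, 0, 0.072],
    [0, 0, 0.072]
  ],
  "grip": [0.4, 0.4, 0.4, 0.4, 0.4]
}}

```text
clock: 17.95
tool_pos: [0.5894, -0.0887, 0.2127]
tool_rot: [-0.0, 0.98, 0.198, 0.0]
wrist_force: [-0.0, -0.3, -0.5]
gripper_width: 0.0599
```

Emit:
{"fn": "carry_out", "kwargs": {
  "xyz": [
    [0, 0, 0],
    [0, 0, 0],
    [0, 0, 0]
  ],
  "dr": [
    [0, 0, 0.065],
    [0, 0, 0],
    [0, 0, 0]
  ],
  "grip": [0.4, 0.4, 0.4]
}}

```text
clock: 18.25
tool_pos: [0.5894, -0.0892, 0.2126]
tool_rot: [-0.0, 0.99, 0.139, 0.0]
wrist_force: [0.1, 0.2, -0.8]
gripper_width: 0.0599
```

```bash
python3 go.py .5789 .1956 .18 15.6
```

```text
t 18.25 pos [ 0.5894 -0.0892  0.2126] yaw 15.95 tilt 0.0 w 0.0599 F [ 0.09  0.17 -0.82] j [-0.23  0.45  1.55  0.    1.14  1.06]
shift units [  3.41 -13.84   1.63] mm [  68.2 -276.7   32.6] turn units 0.0031
```

Emit:
{"fn": "carry_out", "kwargs": {
  "xyz": [
    [0.12, -0.5, 0],
    [0.24, -0.98, 0],
    [0.24, -0.98, 0],
    [0.24, -0.98, 0],
    [0.24, -0.98, 0]
  ],
  "dr": [
    [0, 0, 0.003],
    [0, 0, 0],
    [0, 0, 0],
    [0, 0, 0],
    [0, 0, 0]
  ],
  "grip": [0.4, 0.4, 0.4, 0.4, 0.4]
}}

```text
clock: 18.75
tool_pos: [0.5864, 0.0027, 0.2125]
tool_rot: [-0.0, 0.991, 0.135, 0.0]
wrist_force: [0.2, -0.2, 0.2]
gripper_width: 0.0599
```

Emit:
{"fn": "carry_out", "kwargs": {
  "xyz": [
    [0.24, -0.98, 0],
    [0.24, -0.98, 0],
    [0.24, -0.98, 0],
    [0.24, -0.98, 0],
    [0.24, -0.98, 0]
  ],
  "dr": [
    [0, 0, 0],
    [0, 0, 0],
    [0, 0, 0],
    [0, 0, 0],
    [0, 0, 0]
  ],
  "grip": [0.4, 0.4, 0.4, 0.4, 0.4]
}}

```text
clock: 19.25
tool_pos: [0.5835, 0.1036, 0.2125]
tool_rot: [-0.0, 0.991, 0.135, -0.0]
wrist_force: [-0.4, -0.4, -0.9]
gripper_width: 0.06
```

Emit:
{"fn": "carry_out", "kwargs": {
  "xyz": [
    [0.24, -0.98, 0],
    [0.24, -0.98, 0],
    [0.24, -0.98, 0],
    [0.24, -0.98, 0],
    [0.15, -0.6, 0]
  ],
  "dr": [
    [0, 0, 0],
    [0, 0, 0],
    [0, 0, 0],
    [0, 0, 0],
    [0, 0, 0]
  ],
  "grip": [0.4, 0.4, 0.4, 0.4, 0.4]
}}

```text
clock: 19.75
tool_pos: [0.5808, 0.1969, 0.2125]
tool_rot: [-0.0, 0.991, 0.135, -0.0]
wrist_force: [-1.0, 0.4, -0.7]
gripper_width: 0.0598
```

Emit:
{"fn": "carry_out", "kwargs": {
  "xyz": [
    [0, 0, 0],
    [0, 0, 0],
    [0, 0, 0]
  ],
  "dr": [
    [0, 0, 0],
    [0, 0, 0],
    [0, 0, 0]
  ],
  "grip": [0.4, 0.4, 0.4]
}}

```text
clock: 20.05
tool_pos: [0.5814, 0.1942, 0.2125]
tool_rot: [0.0, 0.991, 0.133, -0.0]
wrist_force: [-0.4, 0.4, -0.8]
gripper_width: 0.0599
```

```bash
python3 go.py .5789 .1956 .0923 15.6
```

```text
t 20.05 pos [0.5814 0.1942 0.2125] yaw 15.33 tilt 0.01 w 0.0599 F [-0.41  0.45 -0.82] j [ 0.25  0.48  1.5  -0.    1.16  1.55]
shift units [-0.1  -0.1   6.01] mm [ -2.1  -2.  120.2] turn units -0.0024
```

Emit:
{"fn": "carry_out", "kwargs": {
  "xyz": [
    [-0.1, -0.1, 0.3],
    [0, 0, 0.9],
    [0, 0, 0.9],
    [0, 0, 0.8],
    [0, 0, 0.6]
  ],
  "dr": [
    [0, 0, -0.002],
    [0, 0, 0],
    [0, 0, 0],
    [0, 0, 0],
    [0, 0, 0]
  ],
  "grip": [0.4, 0.4, 0.4, 0.4, 0.4]
}}

```text
clock: 20.55
tool_pos: [0.5784, 0.1958, 0.1411]
tool_rot: [0.0, 0.991, 0.135, -0.001]
wrist_force: [0.2, -0.1, 0.6]
gripper_width: 0.0598
```

Emit:
{"fn": "carry_out", "kwargs": {
  "xyz": [
    [0, 0, 0.8],
    [0, 0, 0.8],
    [0, 0, 0.6],
    [0, 0, 0.3],
    [0, 0, 0]
  ],
  "dr": [
    [0, 0, 0],
    [0, 0, 0],
    [0, 0, 0],
    [0, 0, 0],
    [0, 0, 0]
  ],
  "grip": [0.4, 0.4, 0.4, 0.4, 0.4]
}}

```text
clock: 21.05
tool_pos: [0.5786, 0.1962, 0.0918]
tool_rot: [0.0, 0.991, 0.135, -0.001]
wrist_force: [-0.4, -0.7, -1.0]
gripper_width: 0.0597
```

Emit:
{"fn": "carry_out", "kwargs": {
  "xyz": [
    [0, 0, 0],
    [0, 0, 0]
  ],
  "dr": [
    [0, 0, 0],
    [0, 0, 0]
  ],
  "grip": [0.4, 0.4]
}}

```text
clock: 21.25
tool_pos: [0.5793, 0.1965, 0.0933]
tool_rot: [-0.0, 0.991, 0.136, 0.001]
wrist_force: [0.5, 0.6, -0.9]
gripper_width: 0.0594
```

```bash
python3 - <<'E'
from tr import *
im2,d2=snap('scene'); to(.5789,.1956,.0923,15.6)
o=cv2.resize(im2[150:260,200:340],None,fx=5.5,fy=5.5,interpolation=cv2.INTER_CUBIC); save(o,'h1.png')
E
```

```text
t 21.3 pos [0.5793 0.1964 0.0932] yaw 15.57 tilt 0.07 w 0.0601 F [-0.31  0.41  0.04] j [ 0.25  0.62  1.59 -0.    0.92  1.55]
shift units [-0.03  0.04  0.05] mm [-0.6  0.7  0.9] turn units -0.0002
```

View pics/h1.png

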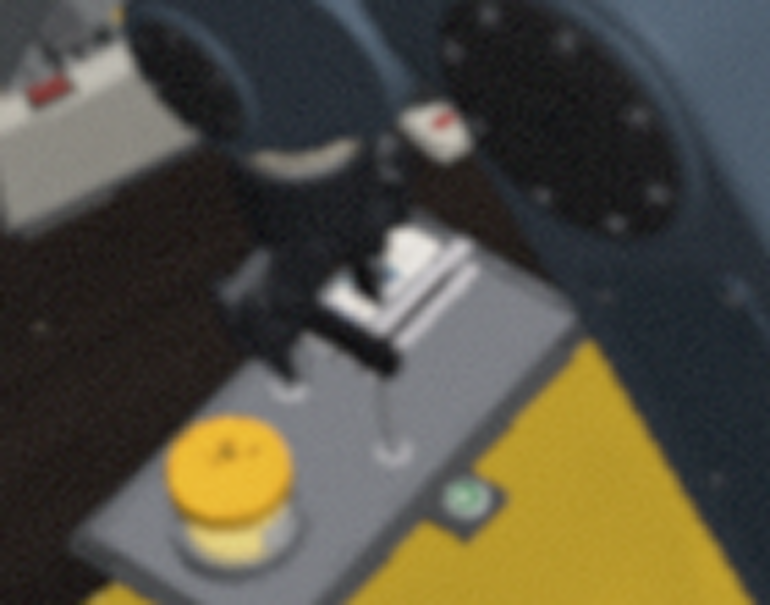

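Emit:
{"fn": "carry_out", "kwargs": {
  "xyz": [
    [-0.02, 0.03, 0.02],
    [0, 0, 0],
    [0, 0, 0],
    [0, 0, 0],
    [0, 0, 0]
  ],
  "dr": [
    [0, 0, 0],
    [0, 0, 0],
    [0, 0, 0],
    [0, 0, 0],
    [0, 0, 0]
  ],
  "grip": [0, -0.3, -0.5, -0.52, -0.55]
}}

```text
clock: 21.8
tool_pos: [0.5787, 0.1961, 0.0923]
tool_rot: [-0.0, 0.991, 0.135, 0.0]
wrist_force: [-0.9, 3.4, 2.9]
gripper_width: 0.019
```

Emit:
{"fn": "carry_out", "kwargs": {
  "xyz": [
    [0, 0, 0],
    [0, 0, 0],
    [0, 0, 0],
    [0, 0, 0],
    [0, 0, 0]
  ],
  "dr": [
    [0, 0, 0],
    [0, 0, 0],
    [0, 0, 0],
    [0, 0, 0],
    [0, 0, 0]
  ],
  "grip": [-0.57, -0.59, -0.61, -0.63, -0.66]
}}

```text
clock: 22.3
tool_pos: [0.5791, 0.197, 0.0926]
tool_rot: [-0.001, 0.991, 0.135, 0.001]
wrist_force: [-0.6, 11.4, 4.4]
gripper_width: 0.0155
```

Emit:
{"fn": "carry_out", "kwargs": {
  "xyz": [
    [0, 0, 0],
    [0, 0, 0],
    [0, 0, 0],
    [0, 0, 0],
    [0, 0, 0]
  ],
  "dr": [
    [0, 0, 0],
    [0, 0, 0],
    [0, 0, 0],
    [0, 0, 0],
    [0, 0, 0]
  ],
  "grip": [-0.7, -0.8, -1, -1, -1]
}}

```text
clock: 22.8
tool_pos: [0.5791, 0.1971, 0.0926]
tool_rot: [-0.001, 0.991, 0.135, 0.001]
wrist_force: [-0.7, 11.1, 3.0]
gripper_width: 0.0153
```

```bash
python3 tr.py
```

```text
t 22.8 tray mm [np.float64(1.1), np.float64(1.0), np.float64(92.6)] F tray [np.float64(2.29), np.float64(10.91), np.float64(3.04)] yaw 15.57
```

Emit:
{"fn": "carry_out", "kwargs": {
  "xyz": [
    [0, -0.02, 0],
    [0, -0.02, 0],
    [0, 0, 0]
  ],
  "dr": [
    [0, 0, 0],
    [0, 0, 0],
    [0, 0, 0]
  ],
  "grip": [-1, -1, -1]
}}

```text
clock: 23.1
tool_pos: [0.579, 0.1971, 0.0926]
tool_rot: [-0.0, 0.991, 0.136, 0.001]
wrist_force: [1.1, 7.0, 2.5]
gripper_width: 0.015
```

```bash
python3 tr.py
```

```text
t 23.1 tray mm [np.float64(1.1), np.float64(1.1), np.float64(92.6)] F tray [np.float64(2.92), np.float64(6.5), np.float64(2.5)] yaw 15.58
```

Emit:
{"fn": "carry_out", "kwargs": {
  "xyz": [
    [0.01, -0.03, 0],
    [0.01, -0.02, 0],
    [0, 0, 0]
  ],
  "dr": [
    [0, 0, 0],
    [0, 0, 0],
    [0, 0, 0]
  ],
  "grip": [-1, -1, -1]
}}

```text
clock: 23.4
tool_pos: [0.579, 0.1972, 0.0926]
tool_rot: [0.0, 0.991, 0.136, 0.0]
wrist_force: [0.3, -0.6, 5.0]
gripper_width: 0.0148
```

```bash
python3 - <<'E'
from tr import *
intray(); print(observe()['moment'])
im2,d2=snap('scene'); intray()
o=cv2.resize(im2[150:260,200:340],None,fx=5.5,fy=5.5,interpolation=cv2.INTER_CUBIC); save(o,'h2.png')
E
```

```text
t 23.4 tray mm [np.float64(1.1), np.float64(1.1), np.float64(92.6)] F tray [np.float64(0.11), np.float64(-0.68), np.float64(4.96)] yaw 15.58
[-0.01788832  0.00945519  0.00444162]
t 23.45 tray mm [np.float64(1.1), np.float64(1.1), np.float64(92.5)] F tray [np.float64(-0.22), np.float64(0.1), np.float64(6.04)] yaw 15.57
```

View pics/h2.png

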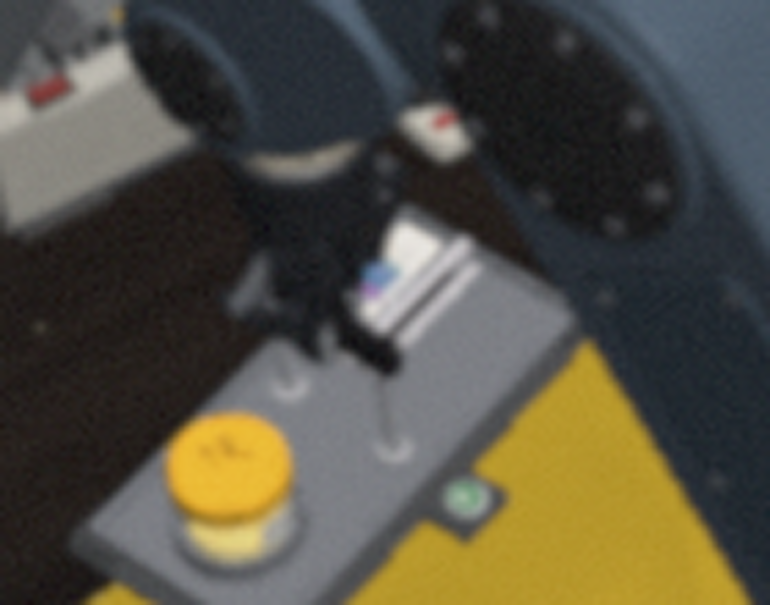

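Emit:
{"fn": "carry_out", "kwargs": {
  "xyz": [
    [0, 0, -0.05],
    [0, 0, -0.1],
    [0, 0, -0.15],
    [0, 0, -0.2],
    [0, 0, 0]
  ],
  "dr": [
    [0, 0, 0],
    [0, 0, 0],
    [0, 0, 0],
    [0, 0, 0],
    [0, 0, 0]
  ],
  "grip": [-1, -1, -1, -1, -1]
}}

```text
clock: 23.95
tool_pos: [0.5788, 0.1975, 0.1026]
tool_rot: [-0.0, 0.991, 0.135, 0.0]
wrist_force: [0.7, 0.3, -4.0]
gripper_width: 0.0151
```

```bash
python3 - <<'E'
from tr import *
intray(); print(observe()['moment'])
im2,d2=snap('scene'); intray()
o=cv2.resize(im2[150:260,200:340],None,fx=5.5,fy=5.5,interpolation=cv2.INTER_CUBIC); save(o,'h3.png')
E
```

```text
t 23.95 tray mm [np.float64(1.0), np.float64(1.5), np.float64(102.6)] F tray [np.float64(0.75), np.float64(0.14), np.float64(-3.97)] yaw 15.57
[-0.01585931  0.02636899 -0.00282122]
t 24.0 tray mm [np.float64(0.8), np.float64(1.6), np.float64(102.4)] F tray [np.float64(-0.43), np.float64(-0.07), np.float64(-3.16)] yaw 15.58
```

View pics/h3.png

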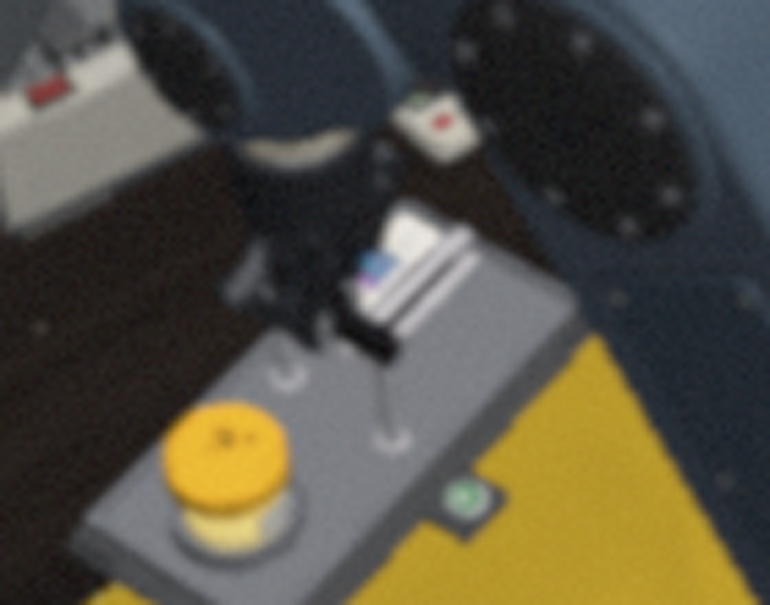

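```bash
cat > tilt.py <<'E'
from h import *
def tilt(n='scene',zlo=.01,zhi=.08,zoff=.032):
    z=np.load(f'/tmp/{n}.npz'); P=cloud(n,z['d']); im=z['im'].astype(int)
    a=.2726;c,s=np.cos(a),np.sin(a);R=np.array([[c,-s],[s,c]])
    q=(P[...,:2]-[.579,.197])@R
    # grey floor only
    m=(np.ptp(im,axis=2)<25)&(im.mean(2)>95)&(im.mean(2)<170)&(abs(q[...,0])<.055)&(abs(q[...,1])<.13)&(z['d']>0)&(P[...,2]>zlo)&(P[...,2]<zhi)
    X=np.c_[q[m],P[...,2][m]]
    for k in range(4):
        A=np.c_[X[:,:2],np.ones(len(X))]; s_,*_=np.linalg.lstsq(A,X[:,2],rcond=None); r=X[:,2]-A@s_; X=X[abs(r)<2.5*r.std()]
    print(n,'slope x,y (rad)',s_[:2].round(4),'z0',s_[2].round(4),'rms',r.std().round(4),len(X),'+-',(r.std()/np.sqrt(len(X))/X[:,:2].std(0)).round(4))
E
python3 - <<'E'
from tilt import *
tilt('top',0,.05)   # last top picture: nested
tilt('scene')
E
```

```text
top slope x,y (rad) [ 0.0024 -0.0017] z0 0.0223 rms 0.0036 1729 +- [0.0027 0.0012]
scene slope x,y (rad) [ 0.0091 -0.0032] z0 0.0341 rms 0.0032 1425 +- [0.0029 0.0011]
```

Emit:
{"fn": "carry_out", "kwargs": {
  "xyz": [
    [0, 0, -0.15],
    [0, 0, -0.3],
    [0, 0, -0.4],
    [0, 0, -0.4],
    [0, 0, -0.4]
  ],
  "dr": [
    [0, 0, 0],
    [0, 0, 0],
    [0, 0, 0],
    [0, 0, 0],
    [0, 0, 0]
  ],
  "grip": [-1, -1, -1, -1, -1]
}}

```text
clock: 24.5
tool_pos: [0.5787, 0.1976, 0.1361]
tool_rot: [-0.0, 0.991, 0.135, 0.0]
wrist_force: [-0.6, 0.5, -4.5]
gripper_width: 0.0149
```

Emit:
{"fn": "carry_out", "kwargs": {
  "xyz": [
    [0, 0, -0.4],
    [0, 0, -0.4],
    [0, 0, -0.4],
    [0, 0, -0.4],
    [0, 0, -0.4]
  ],
  "dr": [
    [0, 0, 0],
    [0, 0, 0],
    [0, 0, 0],
    [0, 0, 0],
    [0, 0, 0]
  ],
  "grip": [-1, -1, -1, -1, -1]
}}

```text
clock: 25.0
tool_pos: [0.5786, 0.1975, 0.1758]
tool_rot: [0.0, 0.991, 0.135, -0.0]
wrist_force: [-0.1, -0.4, -4.2]
gripper_width: 0.0152
```

Emit:
{"fn": "carry_out", "kwargs": {
  "xyz": [
    [0, 0, -0.35],
    [0, 0, -0.25],
    [0, 0, -0.15],
    [0, 0, -0.1],
    [0, 0, 0]
  ],
  "dr": [
    [0, 0, 0],
    [0, 0, 0],
    [0, 0, 0],
    [0, 0, 0],
    [0, 0, 0]
  ],
  "grip": [-1, -1, -1, -1, -1]
}}

```text
clock: 25.5
tool_pos: [0.5786, 0.1975, 0.1922]
tool_rot: [-0.0, 0.991, 0.135, -0.0]
wrist_force: [0.5, 0.3, -3.1]
gripper_width: 0.0153
```

```bash
python3 - <<'E'
from tr import *
from tilt import tilt
im2,d2=snap('scene'); snap('top'); intray(); tilt('scene',.08,.16); tilt('top',.08,.16)
o=cv2.resize(im2[110:250,190:360],None,fx=4.5,fy=4.2,interpolation=cv2.INTER_CUBIC); save(o,'h4.png')
E
```

```text
t 25.6 tray mm [np.float64(0.6), np.float64(1.6), np.float64(191.8)] F tray [np.float64(-0.43), np.float64(0.79), np.float64(-3.78)] yaw 15.58
scene slope x,y (rad) [ 0.0011 -0.0001] z0 0.1236 rms 0.0028 1503 +- [0.0024 0.001 ]
top slope x,y (rad) [ 0.0021 -0.0003] z0 0.1219 rms 0.0032 668 +- [0.0054 0.0016]
```

View pics/h4.png

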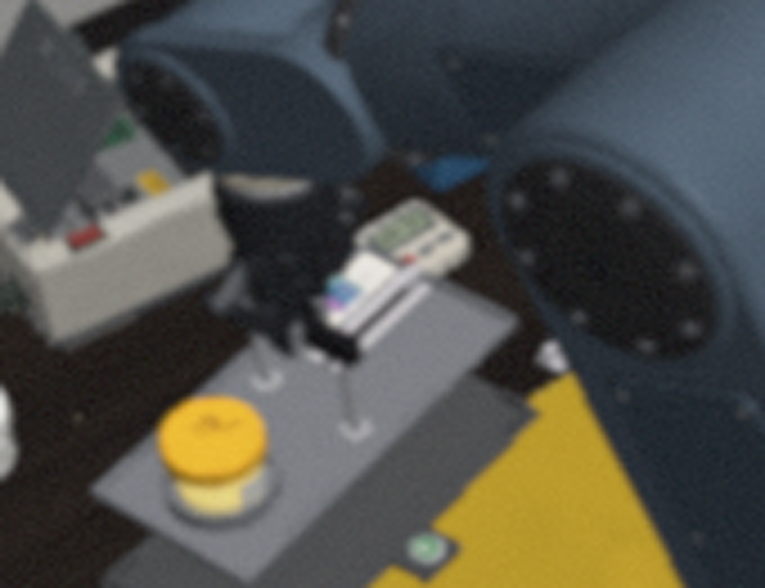

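The tray is held level (slopes about 0.002 rad) 100 mm above its seat, and everything on it is in place. I now hold still for over two seconds.

Emit:
{"fn": "carry_out", "kwargs": {
  "xyz": [
    [0, 0, 0],
    [0, 0, 0],
    [0, 0, 0],
    [0, 0, 0],
    [0, 0, 0]
  ],
  "dr": [
    [0, 0, 0],
    [0, 0, 0],
    [0, 0, 0],
    [0, 0, 0],
    [0, 0, 0]
  ],
  "grip": [-1, -1, -1, -1, -1]
}}

```text
clock: 26.1
tool_pos: [0.5786, 0.1975, 0.1921]
tool_rot: [0.0, 0.991, 0.135, -0.0]
wrist_force: [0.8, -0.2, -4.6]
gripper_width: 0.0153
```

Emit:
{"fn": "carry_out", "kwargs": {
  "xyz": [
    [0, 0, 0],
    [0, 0, 0],
    [0, 0, 0],
    [0, 0, 0],
    [0, 0, 0]
  ],
  "dr": [
    [0, 0, 0],
    [0, 0, 0],
    [0, 0, 0],
    [0, 0, 0],
    [0, 0, 0]
  ],
  "grip": [-1, -1, -1, -1, -1]
}}

```text
clock: 26.6
tool_pos: [0.5786, 0.1975, 0.1921]
tool_rot: [-0.0, 0.991, 0.135, 0.0]
wrist_force: [-0.7, -0.6, -4.1]
gripper_width: 0.0148
```

Emit:
{"fn": "carry_out", "kwargs": {
  "xyz": [
    [0, 0, 0],
    [0, 0, 0],
    [0, 0, 0],
    [0, 0, 0],
    [0, 0, 0]
  ],
  "dr": [
    [0, 0, 0],
    [0, 0, 0],
    [0, 0, 0],
    [0, 0, 0],
    [0, 0, 0]
  ],
  "grip": [-1, -1, -1, -1, -1]
}}

```text
clock: 27.1
tool_pos: [0.5786, 0.1975, 0.1921]
tool_rot: [-0.0, 0.991, 0.135, 0.0]
wrist_force: [0.5, 0.0, -4.4]
gripper_width: 0.0151
```

Emit:
{"fn": "carry_out", "kwargs": {
  "xyz": [
    [0, 0, 0],
    [0, 0, 0],
    [0, 0, 0],
    [0, 0, 0],
    [0, 0, 0]
  ],
  "dr": [
    [0, 0, 0],
    [0, 0, 0],
    [0, 0, 0],
    [0, 0, 0],
    [0, 0, 0]
  ],
  "grip": [-1, -1, -1, -1, -1]
}}

```text
clock: 27.6
tool_pos: [0.5786, 0.1975, 0.1921]
tool_rot: [-0.0, 0.991, 0.135, -0.0]
wrist_force: [0.3, -0.6, -3.8]
gripper_width: 0.0153
```

Emit:
{"fn": "carry_out", "kwargs": {
  "xyz": [
    [0, 0, 0],
    [0, 0, 0],
    [0, 0, 0],
    [0, 0, 0],
    [0, 0, 0]
  ],
  "dr": [
    [0, 0, 0],
    [0, 0, 0],
    [0, 0, 0],
    [0, 0, 0],
    [0, 0, 0]
  ],
  "grip": [-1, -1, -1, -1, -1]
}}

```text
clock: 28.1
tool_pos: [0.5786, 0.1975, 0.1921]
tool_rot: [-0.0, 0.991, 0.135, 0.0]
wrist_force: [-0.3, 0.0, -3.7]
gripper_width: 0.0151
```

```bash
python3 - <<'E'
from tr import *
from tilt import tilt
im2,d2=snap('scene'); im,d=snap('top'); intray(); tilt('scene',.08,.16)
o=cv2.resize(im2[130:230,200:320],None,fx=6,fy=6,interpolation=cv2.INTER_CUBIC); save(o,'h5.png')
o=cv2.resize(im[120:240,200:400],None,fx=4,fy=4,interpolation=cv2.INTER_CUBIC); save(o,'h6.png')
E
```

```text
t 28.2 tray mm [np.float64(0.7), np.float64(1.6), np.float64(192.1)] F tray [np.float64(0.41), np.float64(0.7), np.float64(-3.71)] yaw 15.57
scene slope x,y (rad) [ 0.0034 -0.0018] z0 0.1235 rms 0.0028 1519 +- [0.0025 0.001 ]
```

View pics/h5.png

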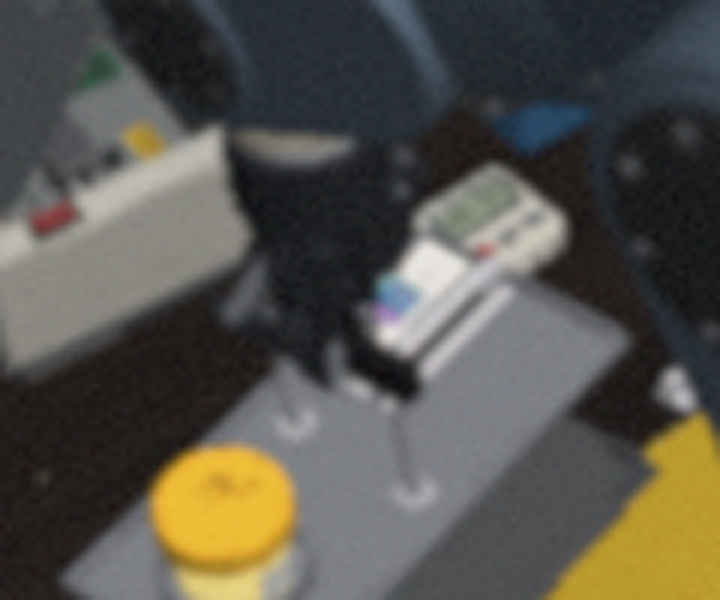

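View pics/h6.png

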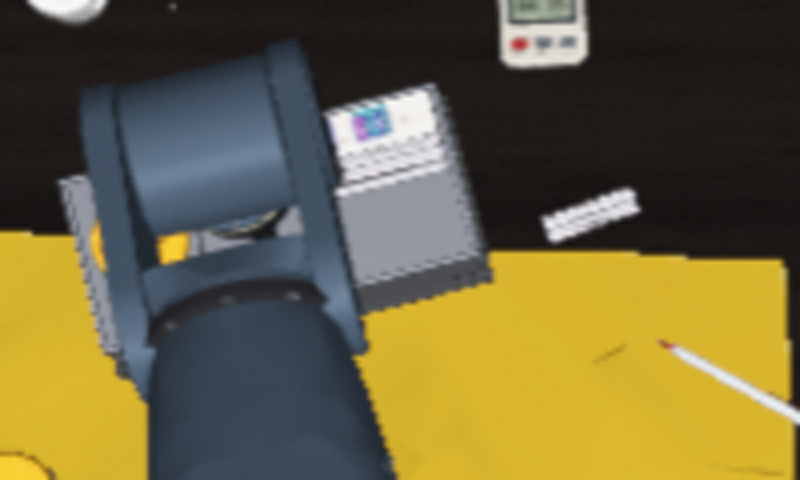

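The scale is still flush with the cassette and their visible ends are even. The cup is in its ring, the tray is level, and the other things are in place.

```bash
python3 -c "
from bench import finish_job; print(finish_job())"
```

```text
the job is handed in; nothing more can be done
None
```

The scale is laid flush along the cassette's near edge, and the job was handed in with the arm holding the loaded tray about 100 mm above its seat.

**What I did:**
- I picked the middle ruler, which measured about 101 mm, against 73 mm and 141 mm for the other two.
- I pushed it square against the cassette until the cassette met the far rim, then let go.
- I gripped the handle, took out about 11 N of side load, lifted the tray straight up and held it still for about 2.6 s.

**Last checks:**
- **Scale:** after I let go, the top view showed no visible gap and the ends even to about 1 mm. After the lift both cameras still showed it flush. The arm hid the end near the handle, so I could only compare the ends at the other side.
- **Tray:** the depth readings gave a tilt of about 0.004 rad or less. Its height came to about 100 mm by the arm's reading.
- **Grip:** the load on the wrist was steady at about 4 N, and the opening was 15 mm on the 16 mm bar.
- **Cup and table:** the cup is in its ring. The pen and timer looked unmoved. I made no separate check of the other cups or the loose lid; the arm never worked close to them.

**Small disagreements:**
- The gripper read about 7 mm on the 9 mm rib.
- The scene camera put the tray floor about 2 mm higher than the arm did, which is within its stated accuracy.

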